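Return the rinsed dosing scoops to the clip rack in size order

TASK

Put the three rinsed dosing scoops that lie in front of the sink back on the clip rack so that all five run in order of cup size from one end of the rack to the other: leave the two that are already clipped in where they are, put the middle size between them, the smallest on the outer side of the smaller one, and the largest on the outer side of the larger one. Lay each with its cup towards the back, opening up, just like the two already there, and press its handle down until both of its spring clips have snapped over it, then let go. Leave the other things on the bench alone.

Things in the scene. Friction and masses are not known exactly. Their poses are not given: they have to be found in the camera images.
- rack: Fixed grey clip rack, 92 x 250 mm. Origin: on the bench below the middle clip of the rear rail; x to the back, y to the left along the rails; front rail at x = -60 mm. Five stations, y = 104, 52, 0, -52, -104 mm: two sprung clips (x = 0, -60) hold one handle along x, its middle at x = -30 (10 mm play). Clip mouths 22 mm wide, lips 55 mm high; a handle pushed down (about 10 N) snaps in onto a stop.
- scoop_14: Smallest of five dark steel dosing scoops: flat-bottomed round cup 14 mm across, 14 mm high, centred at x = 65 mm; 124 mm long overall. Loose, by the sink. Origin: underside, below the middle of the handle; x along the handle to the cup, z up out of the cup. Handle: square bevelled bar 12 mm thick, axis 7 mm above the origin, x = -52 to 52, 14 mm collars at its ends, bright rings at its middle. Cup underside level with the origin. 70 g, lies level.
- scoop_20: Second smallest of five dark steel dosing scoops: flat-bottomed round cup 20 mm across, 14 mm high, centred at x = 68 mm; 130 mm long overall. Already clipped at y = 52 or -52 of the rack, cup to the back. Same handle and origin as the rest. Clipped home, the origin is 29 mm above the bench (not snapped in: some 15 higher). Fingers have 24 mm of room below a clipped handle, and 40 mm to the next one.
- scoop_27: Middle one of five dark steel dosing scoops: flat-bottomed round cup 27 mm across, 16 mm high, centred at x = 71.5 mm; 137 mm long overall. Loose, by the sink. Same handle, origin and axes as the smallest.
- scoop_35: Second largest of five dark steel dosing scoops: flat-bottomed round cup 35 mm across, 18 mm high, centred at x = 75.5 mm; 145 mm long overall. Already clipped at the other of y = 52 or -52 of the rack. Same handle, origin and axes as the smallest.
- scoop_44: Largest of five dark steel dosing scoops: flat-bottomed round cup 44 mm across, 20 mm high, centred at x = 80 mm; 154 mm long overall. Loose, by the sink. Same handle, origin and axes as the smallest.
There are look-alikes about, which are no part of the job. What is shaped like the scoop_20 but purple is not meant.

How it is judged:
By the outcome, as a careful person would: the job done as asked, in the order asked, and still so for the second after the job is handed in, with the robot touching nothing.
It also fails if it takes over 109 s, if anything falls off the work surface, if the arm or the gripper's body presses on something with over 40 N, if the wrist force passes 120 N, or if a joint passes its speed limit or range.

ROBOT

A 6-joint arm with a two-finger parallel gripper is mounted at the origin on a cart in front of the work surface, level with it; the furniture and walls round the work are solid. World frame = base frame: x ahead of the robot, y to its left, z up, the work surface at z = 0. Lengths are in mm, angles in rad, forces in N, time in s.
With the tool pointing down it reaches from about 350 to 975 mm from the base axis. Payload 7.1 kg.
Tool frame: the origin (TCP) lies at the very end of the fingers, on their centre line; the grasp point (between the pads) lies 19 mm behind it (ctrl.grip_point_offset is the distance from the TCP to the grasp point, in mm); x points along the fingers, y is the direction in which the jaws open and shut, and the axes are right-handed (so a half turn about x gives the same grasp; the last joint's range is limited). The gripper opens to 88 mm and grips with 3 to 60 N. Pads are 20 mm wide; open, the fingers measure 115 mm over their backs; the gripper's body (75 mm by 178 mm) begins 61 mm behind the grasp point.
Start: joints at [-1.248, 0.423, 1.63, -0, 1.089, -0.019], TCP at [209.507, -588.822, 222.675] pointing down, gripper open.
Joint ranges: [-3, 3], [-0.9, 2.11], [0.09, 2.58], [-1.31, 4.45], [0.11, 2.69], [-2.54, 2.54]. Speed limits (rad/s): [2.39, 2.39, 3.01, 3.14, 3.14, 3.14].

INTERFACE

Orientations are given as a rotation vector (axis times angle).
In Python, from workcell import ctrl, vision, workorder gives the robot as it stands.
- The arm moves only by the shell command python3 -m crank 'ROWS'. ROWS is JSON, a list of rows, each a list of 3 entries, a list of its own where there are three numbers: the shift along the tool's x, y, z in m, then the turn, a rotation vector about the tool's x, y, z in rad, then the finger opening in m, from 0 to 0.0878. In form: [[[dx, dy, dz], [wx, wy, wz], jaw], ...]. A call has exactly 8 rows; each row shifts and turns the commanded pose from where the row before left it, along the tool's axes as they then stand; what a row does not reach is not made up. A row lasts 1/12 s, in which the tool goes at most 41.7 mm and 7.16 degrees, less where a joint would pass 70% of its speed; a pose out of reach is approached as far as the arm can. A call with a gripper value outside its range is refused whole. The fingers move at their own pace and stop on an object; the grip force is fixed at half the most. Time passes only in rows, so rows that do not move let the fingers close, or fill a call up. It gives the time, the measured TCP pose, the force and the opening at its end, in the units of the state.
- ctrl.get_obs(): the state, without advancing time (a new reading comes with each control period).
- vision.get_image(name): name is "scene" or "top" or "wrist"; returns a dict with "img" (384x512x3 uint8, blue, green, red), "mtx" (3x3 intrinsics, pixels), "rvec" (rotation vector, rad) and "tvec" (3), from world to camera coordinates, as OpenCV has them; the wrist camera has in their place "hand_eye" (4x4, takes a point from camera to tool coordinates, whose origin is the TCP and whose axes are the tool frame's). Camera axes: x right, y down, z forward; pixel columns grow to the right and rows downward; lengths in mm; the calibration is good to about 2 mm. A picture is of the moment at which its call begins: read the wrist's pose just before it. There is no depth.
- workorder.close_job(): hands the job in, once; it reports no verdict.
The state is a dict: "t": time; "qpos": joint angles; "qvel": joint speeds; "joint_torque": joint torques, N m; "ee_pos": TCP position; "orientation": TCP orientation; "ft_force": force on the tool from outside, world axes, zero at the start; "moment": the same for the moment, N m; "width": finger opening in mm.
Only numpy, scipy, OpenCV 4.12 (cv2) and the standard library are available. Lean on these libraries where they do the work, as an engineer would, in place of code of your own. Each camera call takes 0.05 s, during which the arm holds its last target.

## Working session

There is one attempt and no reset: what is moved stays moved. The work goes in short steps, Python scripts to look and compute and a shell command to move; the robot and the scene stay as the last step left them, time stands still between calls to the robot, and variables do not carry over. Pictures are saved under pics/ and viewed, and the job is handed in when it is done.

```bash
ls; mkdir -p pics; python3 - <<'E'
from workcell import ctrl, vision, workorder
import cv2
print(ctrl.get_obs())
for n in ("scene","top","wrist"):
    d=vision.get_image(n); cv2.imwrite(f"pics/{n}0.png",d["img"])
    print(n,{k:v for k,v in d.items() if k!="img"})
print(ctrl.grip_point_offset)
E
```

```text
pics
{'t': 0.0, 'qpos': array([-1.24798379e+00,  4.23860075e-01,  1.63068037e+00, -1.01790798e-05,
        1.08854859e+00, -1.90047058e-02]), 'qvel': array([ 1.81718160e-03, -1.30364859e-03, -7.41896455e-05,  1.38175927e-03,
        2.74245882e-04, -4.90052887e-04]), 'joint_torque': array([-1.54664940e-03, -5.44627082e+01, -2.73670185e+01,  6.43603038e-02,
        2.29661143e-02, -1.37086245e-04]), 'ee_pos': array([ 209.34744338, -588.32334483,  221.89345092]), 'orientation': array([ 2.0362088 ,  0.35300798, -2.03669515]), 'ft_force': array([ 0.2273701 , -0.11028168, -0.13809487]), 'moment': array([ 0.03313962, -0.00170863,  0.03009551]), 'width': 87.96146171820871}
scene {'mtx': array([[354.95527693,   0.        , 265.25870004],
       [  0.        , 354.95527693, 190.83345243],
       [  0.        ,   0.        ,   1.        ]]), 'rvec': array([ 0.9838167 , -2.30767946,  1.19074356]), 'tvec': array([427.89585697, 270.79113414, 968.37469728])}
top {'mtx': array([[471.31749717,   0.        , 267.32062977],
       [  0.        , 471.31749717, 188.1133879 ],
       [  0.        ,   0.        ,   1.        ]]), 'rvec': array([ 2.14678145, -2.11827146,  0.22217765]), 'tvec': array([  -5.3526275 ,  582.14172186, 1209.88903531])}
wrist {'mtx': array([[283.40309227,   0.        , 254.10167017],
       [  0.        , 283.40309227, 188.48019641],
       [  0.        ,   0.        ,   1.        ]]), 'hand_eye': array([[ 8.77833204e-04, -2.65779288e-01,  9.64033505e-01,
        -1.63014459e+02],
       [ 9.99999610e-01,  1.42953708e-04, -8.71171720e-04,
        -4.17782225e-01],
       [ 9.37272358e-05,  9.64033894e-01,  2.65779310e-01,
        -7.28776888e+01],
       [ 0.00000000e+00,  0.00000000e+00,  0.00000000e+00,
         1.00000000e+00]])}
18.700000000000003
```

View pics/scene0.png

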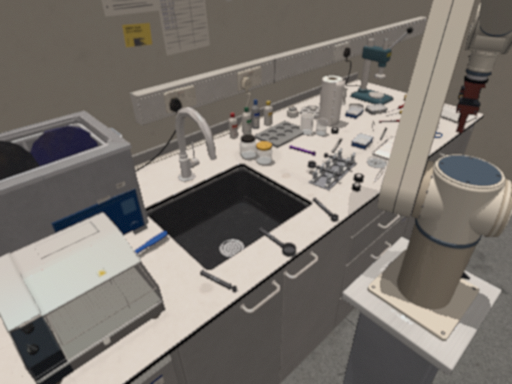

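View pics/top0.png

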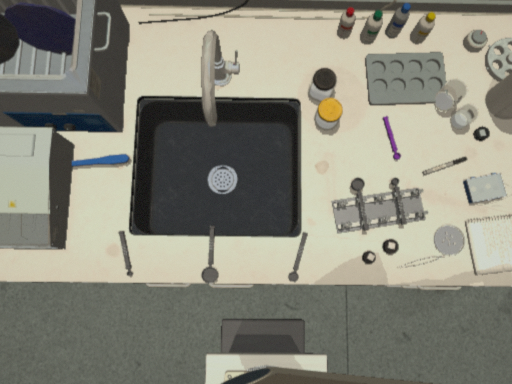

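View pics/wrist0.png

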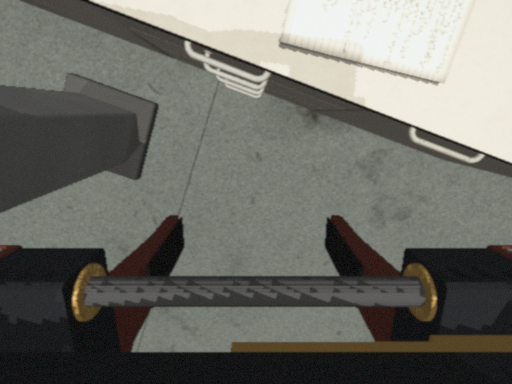

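```bash
cat > h.py <<'E'
import numpy as np, cv2
from scipy.spatial.transform import Rotation as R
from workcell import ctrl, vision
def ray(d,uv,obs=None):
    x=cv2.undistortPoints(np.array([[uv]],float),d["mtx"],None)[0,0]; c=np.array([x[0],x[1],1.])
    if "rvec" in d:
        Rm=cv2.Rodrigues(d["rvec"])[0]; return -Rm.T@d["tvec"], Rm.T@c
    Rt=R.from_rotvec(obs["orientation"]).as_matrix(); H=d["hand_eye"]
    return obs["ee_pos"]+Rt@H[:3,3], Rt@(H[:3,:3]@c)
def atz(d,uv,z,obs=None):
    o,r=ray(d,uv,obs); return o+r*(z-o[2])/r[2]
def tri(rays):
    A=np.zeros((3,3));b=np.zeros(3)
    for o,r in rays:
        r=r/np.linalg.norm(r);P=np.eye(3)-np.outer(r,r);A+=P;b+=P@o
    p=np.linalg.solve(A,b)
    return p,[float(np.linalg.norm((np.eye(3)-np.outer(r,r)/(r@r))@(p-o))) for o,r in rays]
def proj(d,p,obs=None):
    p=np.asarray(p,float)
    if "rvec" in d: c=cv2.Rodrigues(d["rvec"])[0]@p+d["tvec"]
    else:
        Rt=R.from_rotvec(obs["orientation"]).as_matrix();H=d["hand_eye"]
        c=H[:3,:3].T@(Rt.T@(p-obs["ee_pos"])-H[:3,3])
    q=d["mtx"]@c; return q[:2]/q[2]
def tool(obs,v): # world vector -> tool axes
    return R.from_rotvec(obs["orientation"]).as_matrix().T@np.asarray(v,float)
E
python3 - <<'E'
from h import *
im=cv2.imread("pics/top0.png")
cv2.imwrite("pics/t_a.png",cv2.resize(im[215:290,90:330],None,fx=3.3,fy=3.3*1,interpolation=cv2.INTER_CUBIC))
cv2.imwrite("pics/t_b.png",cv2.resize(im[110:275,320:480],None,fx=3.6,fy=3.6,interpolation=cv2.INTER_CUBIC))
im=cv2.imread("pics/scene0.png")
cv2.imwrite("pics/s_b.png",cv2.resize(im[130:230,280:400],None,fx=6,fy=6,interpolation=cv2.INTER_CUBIC))
d={"mtx":np.array([[471.31749717,0,267.32062977],[0,471.31749717,188.1133879],[0,0,1]]),"rvec":np.array([2.14678145,-2.11827146,.22217765]),"tvec":np.array([-5.3526275,582.14172186,1209.88903531])}
for n,uv in dict(A_h=(122,232),A_c=(129,273),B_h=(211,228),B_c=(210,274),C_h=(305,234),C_c=(295,276),r1=(333,203),r2=(419,190),r3=(425,216),r4=(339,230)).items(): print(n,atz(d,uv,10).round(0))
E
```

```text
A_h [463. 394.  10.]
A_c [354. 368.  10.]
B_h [477. 154.  10.]
B_c [354. 153.  10.]
C_h [ 465. -103.   10.]
C_c [351. -76.  10.]
r1 [ 551. -181.   10.]
r2 [ 592. -423.   10.]
r3 [ 519. -436.   10.]
r4 [ 477. -196.   10.]
```

View pics/t_a.png

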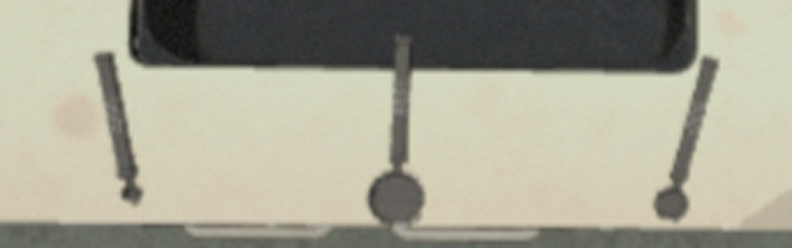

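View pics/t_b.png

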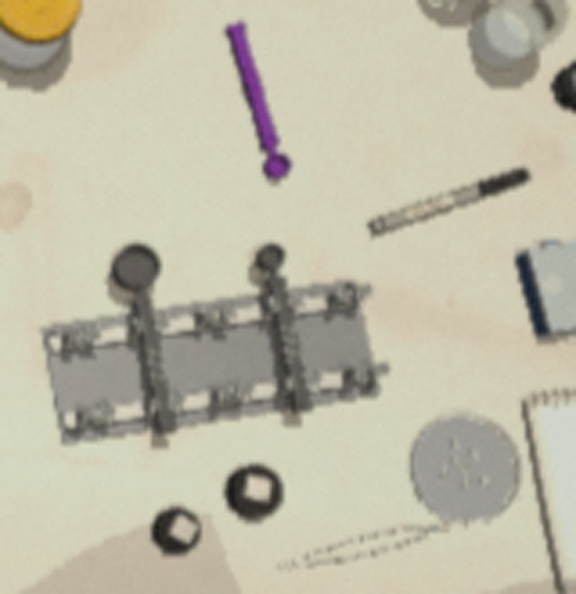

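View pics/s_b.png

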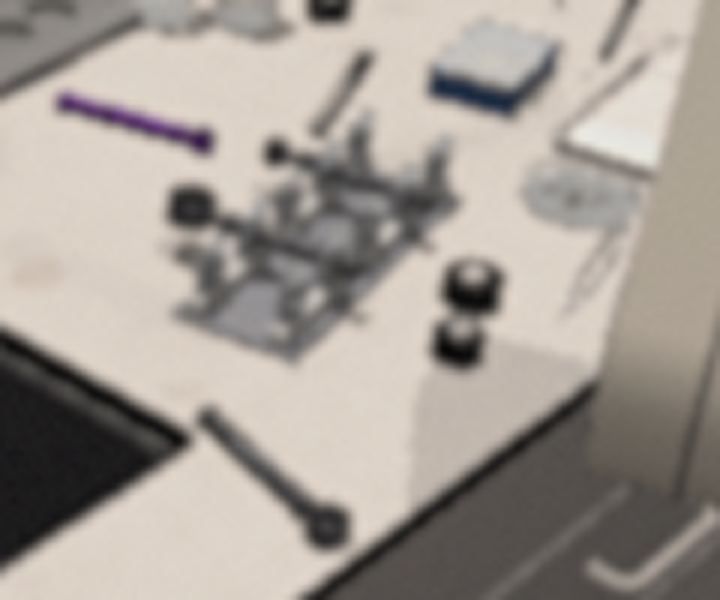

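```bash
cat >> h.py <<'E'
def plan(p,jaw_yaw=None,verbose=True):
    """relative move (tool axes) from measured pose to TCP p with tool down, tool -z pointing at world yaw (rad)"""
    o=ctrl.get_obs(); Rc=R.from_rotvec(o["orientation"])
    x=np.array([0,0,-1.]); z=-np.array([np.cos(jaw_yaw),np.sin(jaw_yaw),0]); y=np.cross(z,x)
    Rg=R.from_matrix(np.c_[x,y,z])
    w=(Rc.inv()*Rg).as_rotvec()
    d=Rc.inv().apply(np.array(p,float)-o["ee_pos"])
    print("t%.2f"%o["t"],"pos",o["ee_pos"].round(1),"q",o["qpos"].round(3),"F",o["ft_force"].round(1),"w%.1f"%o["width"])
    print(" shift tool now mm",d.round(1)," | turn rad",w.round(3)," | shift in final axes",Rg.inv().apply(np.array(p,float)-o["ee_pos"]).round(1))
    zc=Rc.as_matrix()[:,2]; print(" yaw now %.3f"%np.arctan2(-zc[1],-zc[0]),"az %.3f"%np.arctan2(o["ee_pos"][1],o["ee_pos"][0]))
E
python3 -c "
from h import *
plan([440,-255,200],-0.525)"
```

```text
t0.15 pos [ 209.4 -588.4  222.1] q [-1.248  0.424  1.63   0.     1.089 -0.019] F [-0.3  0.2 -0.2] w87.7
 shift tool now mm [  22.4 -236.9 -329. ]  | turn rad [0.867 0.    0.001]  | shift in final axes [  22.1 -404.1  -32.4]
 yaw now 0.342 az -1.229
```

```bash
python3 -c "
from h import *
plan([430,-325,180],0.168)"
```

```text
t0.15 pos [ 209.4 -588.4  222.1] q [-1.248  0.424  1.63   0.     1.089 -0.019] F [-0.3  0.2 -0.2] w87.7
 shift tool now mm [  42.3 -174.2 -296.1]  | turn rad [0.174 0.    0.001]  | shift in final axes [  42.1 -222.8 -261.6]
 yaw now 0.342 az -1.229
```

```bash
python3 -m crank '[[[0.005,-0.0215,-0.035],[0,0,0],0.045],[[0.005,-0.0215,-0.035],[0,0,0],0.045],[[0.005,-0.0215,-0.035],[0,0,0],0.045],[[0.005,-0.0215,-0.035],[0,0,0],0.045],[[0.005,-0.0215,-0.035],[0,0,0],0.045],[[0.005,-0.0215,-0.035],[0,0,0],0.045],[[0.005,-0.0215,-0.035],[0.087,0,0],0.045],[[0.005,-0.0215,-0.035],[0.087,0,0],0.045]]'
python3 - <<'E'
from h import *
import pickle
o=ctrl.get_obs(); d=vision.get_image("wrist"); pickle.dump((o,d),open("w1.pkl","wb"))
cv2.imwrite("pics/w1.png",d["img"]); plan([430,-325,180],0.168)
E
```

```text
t: 0.82
ee_pos: [418.7, -333.2, 182.3]
orientation: [2.136, 0.176, -2.137]
ft_force: [0.1, -0.7, -0.3]
width: 44.9
t0.87 pos [ 422.7 -328.7  181.6] q [-0.685  0.348  1.86   0.003  0.935  0.726] F [ 2.6  3.6 -0.7] w44.9
 shift tool now mm [ 1.6 -2.5 -7.8]  | turn rad [-0.01  -0.001  0.003]  | shift in final axes [ 1.6 -2.5 -7.8]
 yaw now 0.158 az -0.661
```

View pics/w1.png

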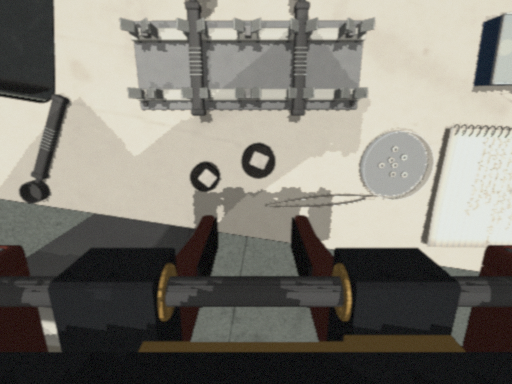

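```bash
python3 -m crank '[[[0,0,-0.025],[0,0,0],0.045],[[0,0,-0.025],[0,0,0],0.045],[[0,0,-0.025],[0,0,0],0.045],[[0,0,-0.025],[0,0,0],0.045],[[0,0,0],[0,0,0],0.045],[[0,0,0],[0,0,0],0.045],[[0,0,0],[0,0,0],0.045],[[0,0,0],[0,0,0],0.045]]'
python3 - <<'E'
from h import *
import pickle
o=ctrl.get_obs(); d=vision.get_image("wrist"); pickle.dump((o,d),open("w2.pkl","wb"))
cv2.imwrite("pics/w2.png",d["img"]); plan([430,-325,180],0.168)
cv2.imwrite("pics/w2z.png",cv2.resize(d["img"][60:240,90:390],None,fx=2.6,fy=2.6,interpolation=cv2.INTER_CUBIC))
o,d=pickle.load(open("w1.pkl","rb"))
cv2.imwrite("pics/w1z.png",cv2.resize(d["img"][0:180,90:390],None,fx=2.6,fy=2.6,interpolation=cv2.INTER_CUBIC))
E
```

```text
t: 1.53
ee_pos: [515.7, -318.7, 182.4]
orientation: [2.133, 0.18, -2.136]
ft_force: [-0.7, 0.1, 0.5]
width: 45.1
t1.58 pos [ 515.8 -318.8  182.5] q [-0.573  0.444  1.702 -0.     0.997  0.831] F [ 0.  -0.4  0.4] w45.2
 shift tool now mm [ 2.6 -8.2 85.6]  | turn rad [-0.001  0.001  0.001]  | shift in final axes [ 2.5 -8.2 85.6]
 yaw now 0.167 az -0.554
```

View pics/w2z.png

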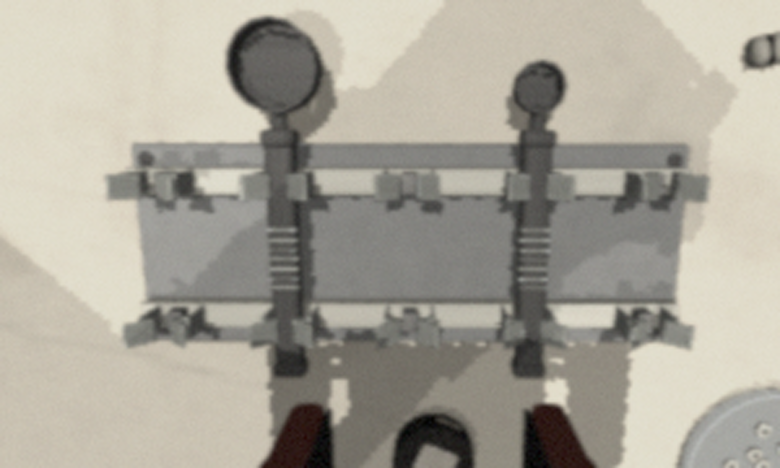

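View pics/w1z.png

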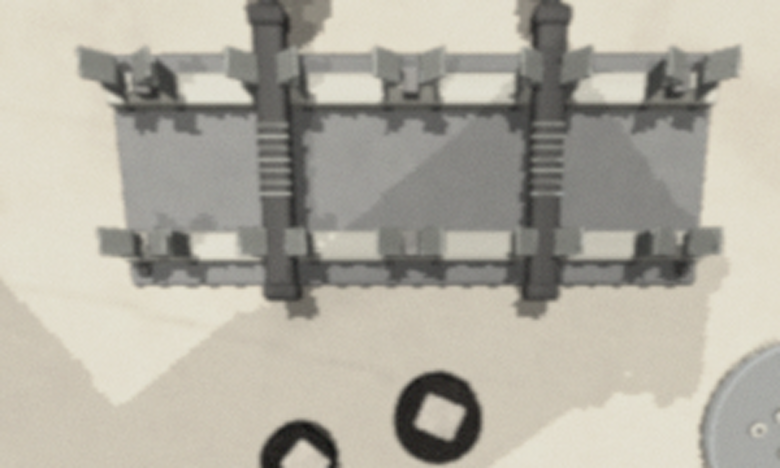

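```bash
python3 - <<'E'
from h import *
import pickle
a=pickle.load(open("w1.pkl","rb"));b=pickle.load(open("w2.pkl","rb"))
f=lambda p,o:(p[0]/2.6+90-.3,p[1]/2.6+o-.3)
P={}
for n,p1,p2 in [("35mid",(275,159),(283,259)),("20mid",(547,160),(533,259)),("35front",(282,298),(291,375)),("20front",(541,298),(528,375)),
 ("rearL-lipL",(97,63),(124,186)),("rearR-lipR",(722,63),(694,187)),("rearmid",(410,66),(407,187)),("frontmid",(411,242),(408,328)),("frL",(118,241),(140,334)),("frR",(704,241),(676,334)),
 ("plateTL",(113,106),(139,197)),("plateFR",(694,232),(676,300)),
 ("C rings?",None,None)]:
    if p1 is None: continue
    p,r=tri([ray(a[1],f(p1,0),a[0]),ray(b[1],f(p2,60),b[0])]); P[n]=p
    print(n,p.round(1),np.round(r,1))
m=P["35mid"]-P["20mid"]; print("yaw from mids",np.arctan2(m[1],m[0])-np.pi/2, np.linalg.norm(m[:2]))
for k in("35","20"):
    m=P[k+"mid"]-P[k+"front"]; print(k,np.arctan2(m[1],m[0]),np.linalg.norm(m))
# at z assumption
for n,p1,p2,z in [("35mid",(275,159),(283,259),42),("20mid",(547,160),(533,259),42)]:
    print(n,atz(a[1],f(p1,0),z,a[0]).round(1),atz(b[1],f(p2,60),z,b[0]).round(1))
# C in w1
for n,uv,z in [("C cup",(35,189),16),("C end",(62,97),13),("Cmid",(48,138),13)]: print(n,atz(a[1],uv,z,a[0]).round(1))
E
```

```text
35mid [ 527.2 -255.7   43.3] [0.3 0.3]
20mid [ 544.  -357.8   40.8] [0.1 0.1]
35front [ 477.  -264.2   42.3] [0.2 0.2]
20front [ 493.8 -365.9   40.9] [0. 0.]
rearL-lipL [ 547.2 -192.1   52.3] [0.1 0.1]
rearR-lipR [ 583.9 -412.1   50.8] [0.4 0.4]
rearmid [ 565.1 -301.6   49.3] [0.3 0.3]
frontmid [ 506.2 -311.2   41.8] [0.2 0.2]
frL [ 488.  -202.4   52.2] [0.2 0.2]
frR [ 524.3 -421.5   49.5] [0.1 0.1]
plateTL [ 539.  -185.7   20.3] [0.7 0.7]
plateFR [ 531.9 -430.8   11. ] [1.2 1.2]
yaw from mids 0.16341382556678652 103.50855791440237
35 0.16921083035394513 50.92158218930393
20 0.1609603350131236 50.913979279494896
35mid [ 527.4 -255.7   42. ] [ 526.9 -255.1   42. ]
20mid [ 543.8 -357.7   42. ] [ 544.2 -357.5   42. ]
C cup [356.9 -74.4  16. ]
C end [ 469.5 -106.3   13. ]
Cmid [420.8 -89.5  13. ]
```

```bash
python3 -c "
from h import *
plan([418,-90,140],2.88)"
```

```text
t1.58 pos [ 515.8 -318.8  182.5] q [-0.573  0.444  1.702 -0.     0.997  0.831] F [ 0.  -0.4  0.4] w45.2
 shift tool now mm [  42.7 -241.9   58.3]  | turn rad [-2.713e+00 -0.000e+00  1.000e-03]  | shift in final axes [  42.5  195.7 -153.6]
 yaw now 0.167 az -0.554
```

```bash
python3 -m crank '[[[0,-0.0346,0.0083],[0,0,0],0.045],[[0,-0.0346,0.0083],[0,0,0],0.045],[[0,-0.0346,0.0083],[0,0,0],0.045],[[0,-0.0346,0.0083],[0,0,0],0.045],[[0,-0.0346,0.0083],[0,0,0],0.045],[[0,-0.0346,0.0083],[0,0,0],0.045],[[0,-0.0346,0.0083],[0,0,0],0.045],[[0,0,0],[-0.123,0,0],0.045]]'
python3 -m crank '[[[0.002,0,0],[-0.123,0,0],0.045],[[0.002,0,0],[-0.123,0,0],0.045],[[0.002,0,0],[-0.123,0,0],0.045],[[0.002,0,0],[-0.123,0,0],0.045],[[0.002,0,0],[-0.123,0,0],0.045],[[0.002,0,0],[-0.123,0,0],0.045],[[0.002,0,0],[-0.123,0,0],0.045],[[0.002,0,0],[-0.123,0,0],0.045]]'
python3 -m crank '[[[0.002,0,0],[-0.123,0,0],0.045],[[0.002,0,0],[-0.123,0,0],0.045],[[0.002,0,0],[-0.123,0,0],0.045],[[0.002,0,0],[-0.123,0,0],0.045],[[0.002,0,0],[-0.123,0,0],0.045],[[0.002,0,0],[-0.123,0,0],0.045],[[0.002,0,0],[-0.123,0,0],0.045],[[0.002,0,0],[-0.123,0,0],0.045]]'
python3 -m crank '[[[0.002,0,0],[-0.123,0,0],0.045],[[0.002,0,0],[-0.123,0,0],0.045],[[0.002,0,0],[-0.123,0,0],0.045],[[0.002,0,0],[-0.123,0,0],0.045],[[0.002,0,0],[-0.123,0,0],0.045],[[0,0,0],[0,0,0],0.045],[[0,0,0],[0,0,0],0.045],[[0,0,0],[0,0,0],0.045]]'
python3 - <<'E'
from h import *
import pickle
o=ctrl.get_obs(); d=vision.get_image("wrist"); pickle.dump((o,d),open("w3.pkl","wb"))
plan([418,-90,80],2.88)
cv2.imwrite("pics/w3z.png",cv2.resize(d["img"][40:340,130:430],None,fx=2,fy=2,interpolation=cv2.INTER_CUBIC))
E
```

```text
t: 2.25
ee_pos: [414.8, -85.9, 182.3]
orientation: [2.064, 0.303, -2.071]
ft_force: [0.7, -0.4, -0.1]
width: 45.0
t: 2.92
ee_pos: [418.6, -89.9, 166.8]
orientation: [1.42, 1.057, -1.42]
ft_force: [-0.5, 0.1, -0.2]
width: 45.0
t: 3.58
ee_pos: [418.6, -89.9, 150.8]
orientation: [0.685, 1.46, -0.685]
ft_force: [0.0, -0.2, -0.4]
width: 44.9
t: 4.25
ee_pos: [419.0, -89.7, 140.9]
orientation: [0.213, 1.56, -0.213]
ft_force: [0.6, 0.2, 0.7]
width: 44.8
t4.30 pos [419.1 -89.7 140.9] q [-0.239  0.27   2.111  0.     0.761 -1.538] F [0.1 0.3 0.3] w45.1
 shift tool now mm [60.9 -0.6 -1. ]  | turn rad [-0.01  0.   -0.  ]  | shift in final axes [60.9 -0.6 -1. ]
 yaw now 2.870 az -0.211
```

View pics/w3z.png

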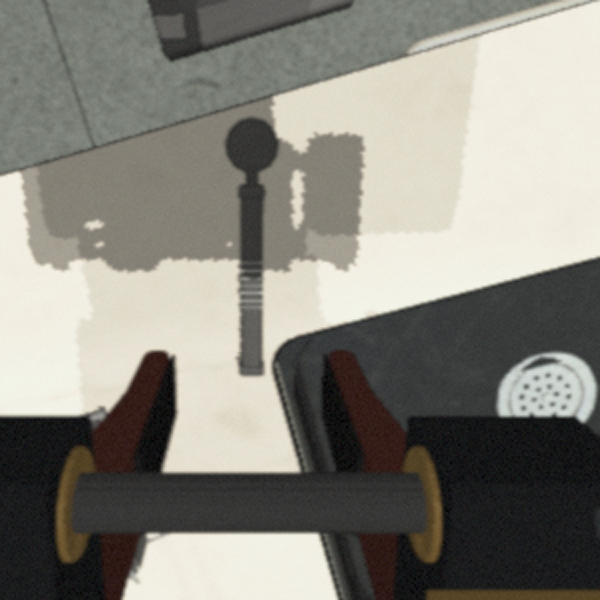

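```bash
python3 - <<'E'
from h import *
import pickle
a=pickle.load(open("w1.pkl","rb"));c=pickle.load(open("w3.pkl","rb"))
f=lambda p:(p[0]/2+130-.25,p[1]/2+40-.25)
for n,p1,p3 in [("mid",(48,138),(251,286)),("end",(63,98),(251,374)),("cup",(35,189),(252,145))]:
    p,r=tri([ray(a[1],p1,a[0]),ray(c[1],f(p3),c[0])]); print(n,p.round(1),np.round(r,1), atz(c[1],f(p3),13,c[0]).round(1))
p=atz(c[1],f((251,286)),13,c[0]); q=atz(c[1],f((251.5,190)),13,c[0]);e=atz(c[1],f((251,372)),13,c[0])
print(np.arctan2(*(q-e)[1::-1]),(q+e)/2,np.linalg.norm(q-e))
plan([p[0],p[1],3],2.87)
E
```

```text
mid [420.7 -88.4  11.6] [0.3 0.3] [420.6 -88.2  13. ]
end [ 469.6 -103.     7.9] [1.6 1.6] [ 469.  -101.6   13. ]
cup [352.2 -67.9   6.7] [1. 1.] [351.3 -68.4  13. ]
2.868086768929206 [420.11738678 -87.92733846  13.        ] 99.08002040079849
t4.30 pos [419.1 -89.7 140.9] q [-0.239  0.27   2.111  0.     0.761 -1.538] F [0.1 0.3 0.3] w45.1
 shift tool now mm [137.9   1.8   1. ]  | turn rad [ 0.  0. -0.]  | shift in final axes [137.9   1.8   1.1]
 yaw now 2.870 az -0.211
```

```bash
python3 -m crank '[[[0.034,0.0018,0.001],[0,0,0],0.045],[[0.034,0,0],[0,0,0],0.045],[[0.034,0,0],[0,0,0],0.045],[[0.03,0,0],[0,0,0],0.045],[[0.005,0,0],[0,0,0],0.045],[[0,0,0],[0,0,0],0.045],[[0,0,0],[0,0,0],0.01],[[0,0,0],[0,0,0],0.0]]'
python3 -m crank '[[[0,0,0],[0,0,0],0.0],[[0,0,0],[0,0,0],0.0],[[0,0,0],[0,0,0],0.0],[[-0.005,0,0],[0,0,0],0.0],[[-0.03,0,0],[0,0,0],0.0],[[-0.03,0,0],[0,0,0],0.0],[[-0.03,0,0],[0,0,0],0.0],[[0,0,0],[0,0,0],0.0]]'
python3 - <<'E'
from h import *
import pickle
o=ctrl.get_obs(); d=vision.get_image("wrist"); pickle.dump((o,d),open("w4.pkl","wb"))
plan([535.6,-306.7,110],.164)
cv2.imwrite("pics/w4z.png",cv2.resize(d["img"][40:340,130:430],None,fx=2,fy=2,interpolation=cv2.INTER_CUBIC))
E
```

```text
t: 4.97
ee_pos: [421.6, -88.3, 5.0]
orientation: [0.21, 1.558, -0.211]
ft_force: [1.3, 0.3, 0.0]
width: 35.2
t: 5.63
ee_pos: [423.4, -88.6, 103.3]
orientation: [0.209, 1.553, -0.211]
ft_force: [1.7, -0.3, -0.5]
width: 10.9
t5.68 pos [422.6 -88.5 101.4] q [-0.234  0.35   2.13   0.     0.655 -1.537] F [ 0.3 -0.1 -1.5] w11.7
 shift tool now mm [  -7.5 -180.5  166.7]  | turn rad [ 2.71e+00  2.00e-03 -9.00e-03]  | shift in final axes [ -8.6 233.7 -75.8]
 yaw now 2.874 az -0.206
```

View pics/w4z.png

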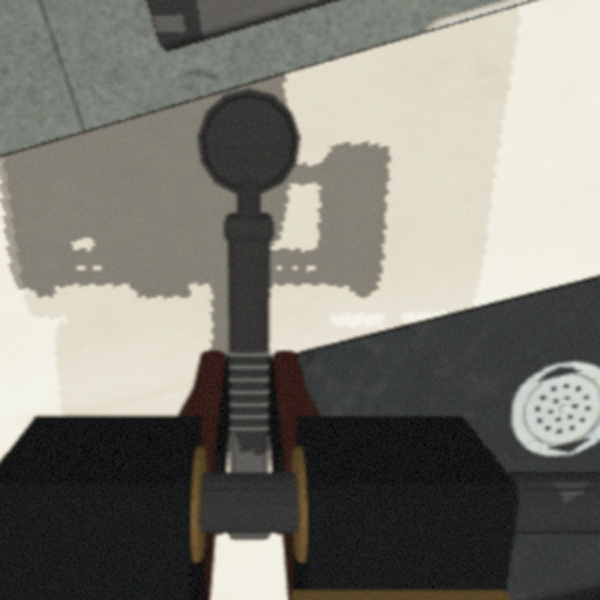

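```bash
python3 -m crank '[[[0,-0.0258,0.0238],[0,0,0],0.0],[[0,-0.0258,0.0238],[0,0,0],0.0],[[0,-0.0258,0.0238],[0,0,0],0.0],[[0,-0.0258,0.0238],[0,0,0],0.0],[[0,-0.0258,0.0238],[0,0,0],0.0],[[0,-0.0258,0.0238],[0,0,0],0.0],[[0,-0.0258,0.0238],[0,0,0],0.0],[[0,0,0],[0.1,0,0],0.0]]'
python3 -m crank '[[[0,0,0],[0.124,0,0],0.0],[[0,0,0],[0.124,0,0],0.0],[[0,0,0],[0.124,0,0],0.0],[[0,0,0],[0.124,0,0],0.0],[[0,0,0],[0.124,0,0],0.0],[[0,0,0],[0.124,0,0],0.0],[[0,0,0],[0.124,0,0],0.0],[[0,0,0],[0.124,0,0],0.0]]'
python3 -m crank '[[[0,0,0],[0.124,0,0],0.0],[[0,0,0],[0.124,0,0],0.0],[[0,0,0],[0.124,0,0],0.0],[[0,0,0],[0.124,0,0],0.0],[[0,0,0],[0.124,0,0],0.0],[[0,0,0],[0.124,0,0],0.0],[[0,0,0],[0.124,0,0],0.0],[[0,0,0],[0.124,0,0],0.0]]'
python3 -m crank '[[[0,0,0],[0.124,0,0],0.0],[[0,0,0],[0.124,0,0],0.0],[[0,0,0],[0.124,0,0],0.0],[[0,0,0],[0.124,0,0],0.0],[[0,0,0],[0.124,0,0],0.0],[[0,0,0],[0,0,0],0.0],[[0,0,0],[0,0,0],0.0],[[0,0,0],[0,0,0],0.0]]'
python3 - <<'E'
from h import *
import pickle
o=ctrl.get_obs(); d=vision.get_image("wrist"); pickle.dump((o,d),open("w5.pkl","wb"))
plan([535.6,-306.7,75],.164)
cv2.imwrite("pics/w5z.png",cv2.resize(d["img"][40:340,80:430],None,fx=2,fy=2,interpolation=cv2.INTER_CUBIC))
E
```

```text
t: 6.35
ee_pos: [536.3, -311.6, 97.9]
orientation: [0.288, 1.548, -0.291]
ft_force: [0.6, 0.1, -1.4]
width: 11.6
t: 7.02
ee_pos: [532.6, -305.7, 97.0]
orientation: [1.057, 1.302, -1.058]
ft_force: [-0.6, -0.2, 0.1]
width: 11.4
t: 7.68
ee_pos: [532.6, -305.7, 97.0]
orientation: [1.76, 0.73, -1.763]
ft_force: [0.3, 0.7, -0.6]
width: 11.2
t: 8.35
ee_pos: [533.0, -306.0, 97.8]
orientation: [2.13, 0.186, -2.132]
ft_force: [-0.1, 0.4, -1.3]
width: 11.4
t8.40 pos [ 533.2 -306.1   98.1] q [-0.54   0.568  1.727 -0.     0.848  0.858] F [ 0.   0.3 -0.3] w11.4
 shift tool now mm [23.1  1.1 -2.3]  | turn rad [0.009 0.001 0.001]  | shift in final axes [23.1  1.  -2.3]
 yaw now 0.173 az -0.521
```

View pics/w5z.png

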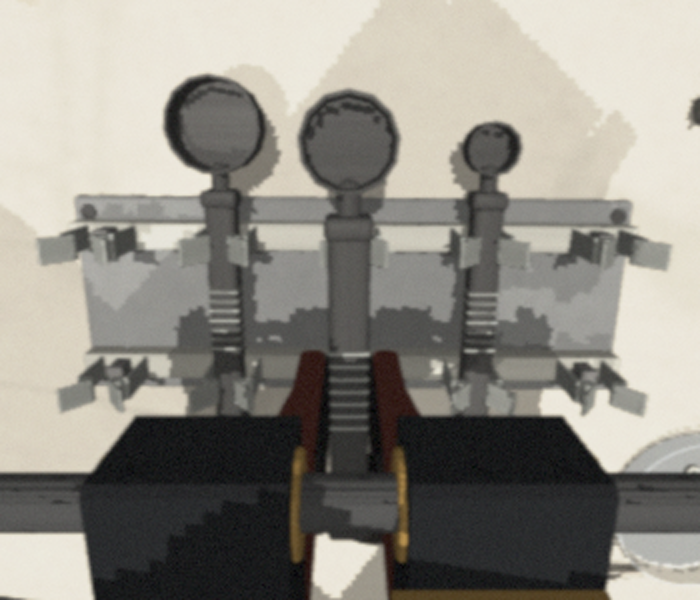

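```bash
python3 -m crank '[[[0.01,0.001,-0.0015],[0.009,0,0],0.0],[[0.015,0,0],[0,0,0],0.0],[[0.013,0,0],[0,0,0],0.0],[[0.005,0,0],[0,0,0],0.0],[[0.005,0,0],[0,0,0],0.0],[[0.004,0,0],[0,0,0],0.0],[[0,0,0],[0,0,0],0.0],[[0,0,0],[0,0,0],0.0]]'
python3 - <<'E'
from h import *
d=vision.get_image("scene")
plan([534.6,-306.7,32],.164)
cv2.imwrite("pics/s6z.png",cv2.resize(d["img"][130:220,280:390],None,fx=6,fy=6,interpolation=cv2.INTER_CUBIC))
E
```

```text
t: 9.07
ee_pos: [535.3, -307.0, 46.5]
orientation: [2.138, 0.172, -2.137]
ft_force: [-0.0, -0.2, -3.0]
width: 11.2
t9.12 pos [ 535.3 -307.    46.6] q [-0.54   0.647  1.736  0.     0.758  0.87 ] F [ 0.8  0.5 -1.9] w11.6
 shift tool now mm [14.6 -0.4  0.6]  | turn rad [-0.003 -0.    -0.   ]  | shift in final axes [14.6 -0.4  0.6]
 yaw now 0.161 az -0.521
```

View pics/s6z.png

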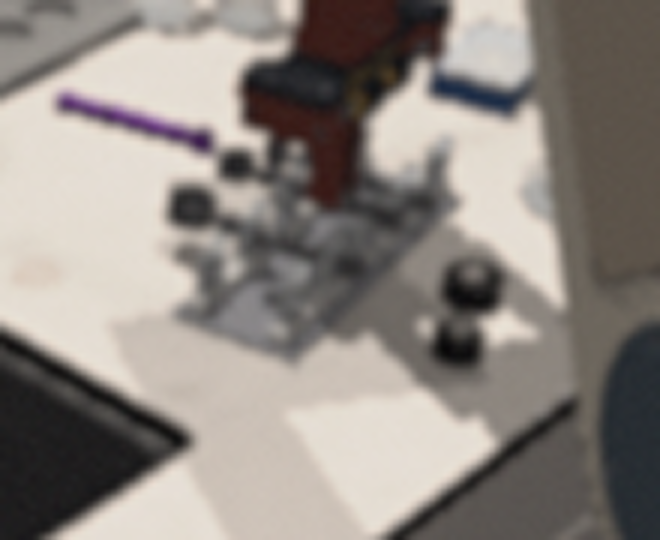

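```bash
python3 -m crank '[[[0.003,0,0],[0,0,0],0.0],[[0.003,0,0],[0,0,0],0.0],[[0.003,0,0],[0,0,0],0.0],[[0.003,0,0],[0,0,0],0.0],[[0.003,0,0],[0,0,0],0.0],[[0,0,0],[0,0,0],0.0],[[0,0,0],[0,0,0],0.0],[[0,0,0],[0,0,0],0.0]]'
python3 - <<'E'
from h import *
d=vision.get_image("wrist")
plan([534.6,-306.7,32],.164)
cv2.imwrite("pics/w7z.png",cv2.resize(d["img"][40:340,80:430],None,fx=2,fy=2,interpolation=cv2.INTER_CUBIC))
E
```

```text
t: 9.78
ee_pos: [535.4, -307.0, 34.4]
orientation: [2.138, 0.172, -2.137]
ft_force: [-7.1, 5.3, 27.5]
width: 10.9
t9.83 pos [ 535.4 -307.    34.4] q [-0.54   0.666  1.737  0.     0.737  0.87 ] F [-8.2  4.9 27.6] w11.8
 shift tool now mm [ 2.4 -0.4  0.7]  | turn rad [-0.003 -0.    -0.   ]  | shift in final axes [ 2.4 -0.4  0.7]
 yaw now 0.161 az -0.521
```

View pics/w7z.png

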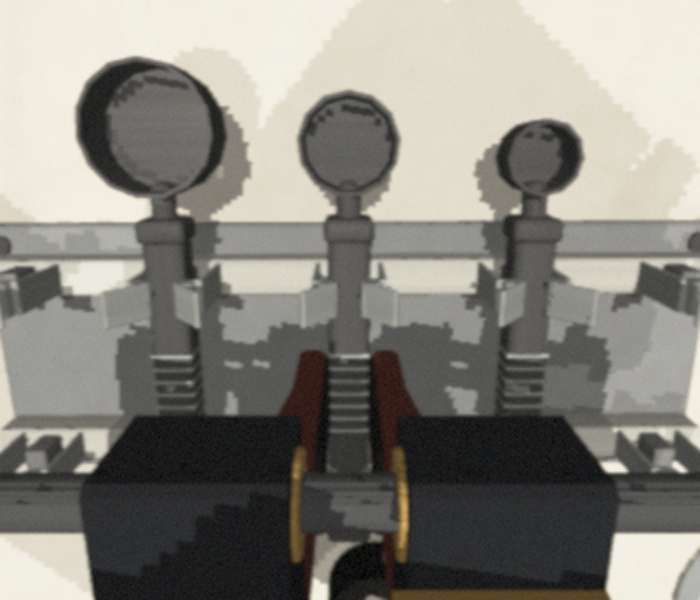

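```bash
python3 -m crank '[[[0.002,0,0],[0,0,0],0.0],[[0.002,0,0],[0,0,0],0.0],[[0,0,0],[0,0,0],0.0],[[0,0,0],[0,0,0],0.0],[[0,0,0],[0,0,0],0.0],[[0,0,0],[0,0,0],0.02],[[0,0,0],[0,0,0],0.025],[[0,0,0],[0,0,0],0.025]]'
python3 -c "
from h import *
plan([534.6,-306.7,32],.164)"
```

```text
t: 10.5
ee_pos: [535.0, -306.9, 27.5]
orientation: [2.137, 0.172, -2.138]
ft_force: [-0.0, 0.4, -0.5]
width: 24.2
t10.50 pos [ 535.  -306.9   27.5] q [-0.54   0.677  1.739 -0.     0.726  0.87 ] F [-0.   0.4 -0.5] w24.2
 shift tool now mm [-4.5 -0.2  0.4]  | turn rad [-0.003  0.     0.   ]  | shift in final axes [-4.5 -0.3  0.4]
 yaw now 0.161 az -0.521
```

```bash
python3 -m crank '[[[-0.01,0,0],[0,0,0],0.025],[[-0.02,0,0],[0,0,0],0.025],[[-0.035,0,0],[0,0,0],0.025],[[-0.035,0,0],[0,0,0],0.025],[[0,0,0.03],[0,0,0],0.025],[[0,0,0.03],[0,0,0],0.025],[[0,0,0],[0,0,0],0.025],[[0,0,0],[0,0,0],0.025]]'
python3 - <<'E'
from h import *
import pickle
o=ctrl.get_obs();d=vision.get_image("wrist");pickle.dump((o,d),open("w8.pkl","wb"))
e=vision.get_image("scene")
plan([408,381,140],3.376)
cv2.imwrite("pics/w8z.png",cv2.resize(d["img"][0:250,80:430],None,fx=2.2,fy=2.2,interpolation=cv2.INTER_CUBIC))
cv2.imwrite("pics/s8z.png",cv2.resize(e["img"][130:220,280:390],None,fx=6,fy=6,interpolation=cv2.INTER_CUBIC))
E
```

```text
t: 11.17
ee_pos: [474.8, -316.8, 128.0]
orientation: [2.138, 0.171, -2.139]
ft_force: [0.8, 0.1, 0.1]
width: 25.3
t11.27 pos [ 476.5 -316.9  127.8] q [-0.608  0.473  1.812  0.     0.856  0.803] F [0.1 0.3 0.5] w25.4
 shift tool now mm [ -12.3 -699.8  -43.8]  | turn rad [ 3.068e+00 -0.000e+00  1.000e-03]  | shift in final axes [-12.2 694.7  95.4]
 yaw now 0.160 az -0.587
```

View pics/w8z.png

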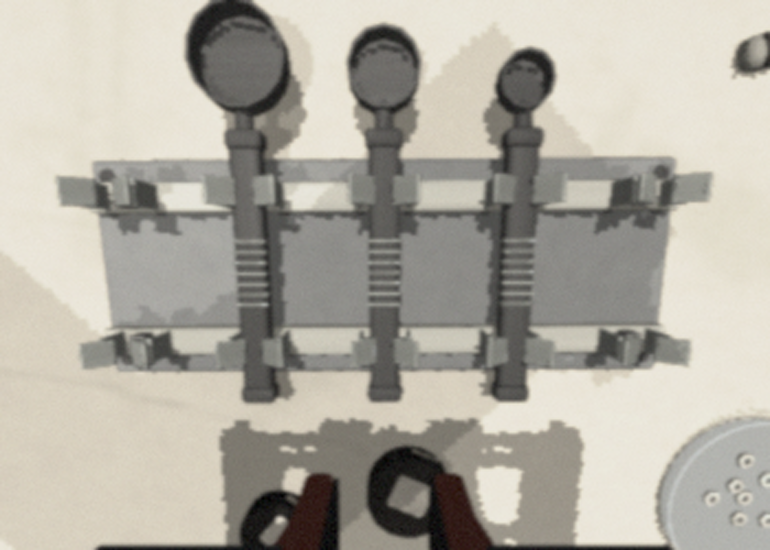

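View pics/s8z.png

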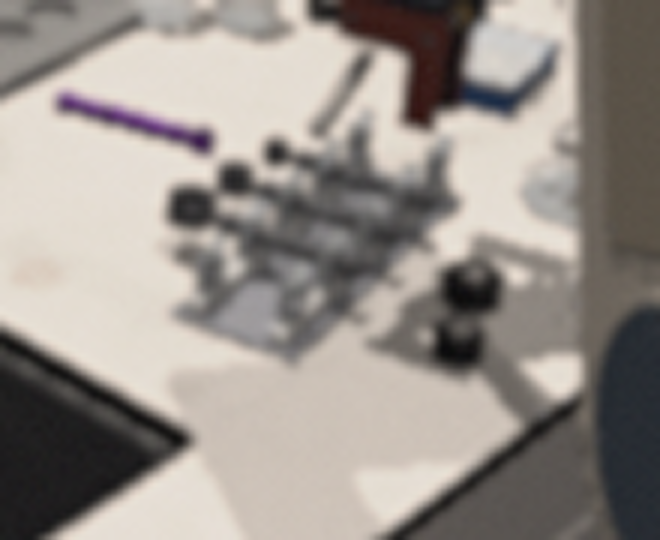

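```bash
python3 -c "
from h import *
plan([425,153,150],3.13)"
```

```text
t11.27 pos [ 476.5 -316.9  127.8] q [-0.608  0.473  1.812  0.     0.856  0.803] F [0.1 0.3 0.5] w25.4
 shift tool now mm [ -22.3 -472.   -24.2]  | turn rad [-2.97e+00  0.00e+00 -1.00e-03]  | shift in final axes [-22.2 469.2 -57. ]
 yaw now 0.160 az -0.587
```

```bash
python3 -m crank '[[[-0.0018,-0.0393,-0.002],[0,0,0],0.045],[[-0.0018,-0.0393,-0.002],[0,0,0],0.045],[[-0.0018,-0.0393,-0.002],[0,0,0],0.045],[[-0.0018,-0.0393,-0.002],[0,0,0],0.045],[[-0.0018,-0.0393,-0.002],[0,0,0],0.045],[[-0.0018,-0.0393,-0.002],[0,0,0],0.045],[[-0.0018,-0.0393,-0.002],[0,0,0],0.045],[[-0.0018,-0.0393,-0.002],[0,0,0],0.045]]'
python3 -m crank '[[[-0.0018,-0.0393,-0.002],[0,0,0],0.045],[[-0.0018,-0.0393,-0.002],[0,0,0],0.045],[[-0.0018,-0.0393,-0.002],[0,0,0],0.045],[[-0.0018,-0.0393,-0.002],[0,0,0],0.045],[[0,0,0],[-0.124,0,0],0.045],[[0,0,0],[-0.124,0,0],0.045],[[0,0,0],[-0.124,0,0],0.045],[[0,0,0],[-0.124,0,0],0.045]]'
python3 -m crank '[[[0,0,0],[-0.124,0,0],0.045],[[0,0,0],[-0.124,0,0],0.045],[[0,0,0],[-0.124,0,0],0.045],[[0,0,0],[-0.124,0,0],0.045],[[0,0,0],[-0.124,0,0],0.045],[[0,0,0],[-0.124,0,0],0.045],[[0,0,0],[-0.124,0,0],0.045],[[0,0,0],[-0.124,0,0],0.045]]'
python3 -m crank '[[[0,0,0],[-0.124,0,0],0.045],[[0,0,0],[-0.124,0,0],0.045],[[0,0,0],[-0.124,0,0],0.045],[[0,0,0],[-0.124,0,0],0.045],[[0,0,0],[-0.124,0,0],0.045],[[0,0,0],[-0.124,0,0],0.045],[[0,0,0],[-0.124,0,0],0.045],[[0,0,0],[-0.124,0,0],0.045]]'
python3 -m crank '[[[0,0,0],[-0.124,0,0],0.045],[[0,0,0],[-0.124,0,0],0.045],[[0,0,0],[-0.124,0,0],0.045],[[0,0,0],[-0.124,0,0],0.045],[[0,0,0],[0,0,0],0.045],[[0,0,0],[0,0,0],0.045],[[0,0,0],[0,0,0],0.045],[[0,0,0],[0,0,0],0.045]]'
python3 - <<'E'
from h import *
import pickle
o=ctrl.get_obs(); d=vision.get_image("wrist"); pickle.dump((o,d),open("w9.pkl","wb"))
plan([425,153,50],3.13)
cv2.imwrite("pics/w9z.png",cv2.resize(d["img"][40:340,130:430],None,fx=2,fy=2,interpolation=cv2.INTER_CUBIC))
E
```

```text
t: 11.93
ee_pos: [441.9, -1.5, 142.2]
orientation: [2.138, 0.173, -2.137]
ft_force: [0.5, -0.0, -0.2]
width: 45.1
t: 12.6
ee_pos: [424.7, 154.2, 149.2]
orientation: [1.838, 0.635, -1.838]
ft_force: [-0.3, -0.4, -0.2]
width: 44.4
t: 13.27
ee_pos: [424.8, 153.7, 149.1]
orientation: [1.147, 1.248, -1.146]
ft_force: [-0.9, -0.6, 0.6]
width: 45.1
t: 13.93
ee_pos: [424.9, 153.7, 149.2]
orientation: [0.387, 1.536, -0.387]
ft_force: [0.1, 1.1, 0.2]
width: 45.2
t: 14.6
ee_pos: [424.3, 153.0, 149.2]
orientation: [0.006, 1.571, -0.006]
ft_force: [-0.4, 0.1, 0.5]
width: 44.9
t14.65 pos [424.2 152.9 149.2] q [ 0.32   0.284  2.06   0.     0.798 -1.245] F [ 0.2 -0.1  0.5] w44.7
 shift tool now mm [99.2  0.1  0.8]  | turn rad [ 0.005 -0.    -0.   ]  | shift in final axes [99.2  0.1  0.8]
 yaw now 3.135 az 0.346
```

View pics/w9z.png

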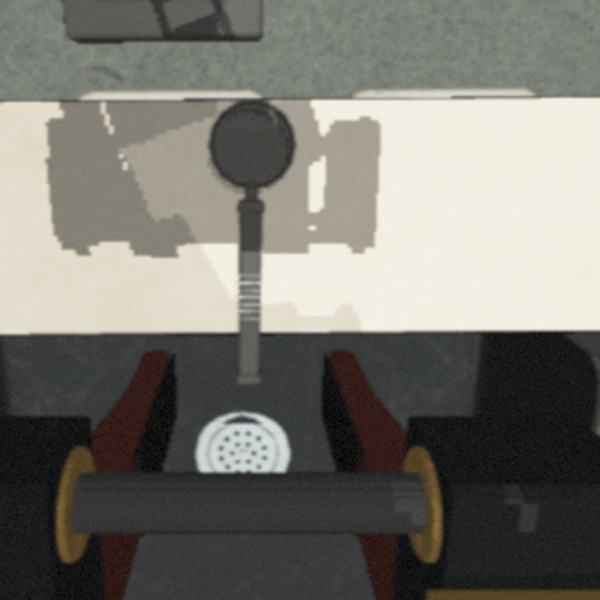

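```bash
python3 - <<'E'
from h import *
import pickle
c=pickle.load(open("w9.pkl","rb")); t=vision.get_image("top")
f=lambda p:(p[0]/2+130-.25,p[1]/2+40-.25)
M=ray(c[1],f((249.5,297)),c[0])
p,r=tri([M,ray(t,(211.2,244.7))]);print(p.round(1),r)
p=atz(c[1],f((249.5,297)),13,c[0]); q=atz(c[1],f((250.5,204)),13,c[0]);e=atz(c[1],f((249,378)),13,c[0])
print(p,np.arctan2(*(q-e)[1::-1]),(q+e)/2,np.linalg.norm(q-e), "edge",atz(c[1],f((250,333)),0,c[0]))
plan([p[0],p[1],2.5],3.13)
E
```

```text
[432.4 152.7  15.8] [1.5174891967018997, 1.5174891967018684]
[433.88307471 154.11129025  13.        ] 3.1266368849785504 [432.55822051 154.23964816  13.        ] 98.36482965165649 edge [459.14924921 154.25982213   0.        ]
t14.70 pos [424.2 152.9 149.2] q [ 0.319  0.284  2.06   0.     0.798 -1.245] F [-0.3 -0.  -0.1] w45.1
 shift tool now mm [146.7   1.3   9.7]  | turn rad [ 0.005 -0.    -0.   ]  | shift in final axes [146.7   1.3   9.7]
 yaw now 3.135 az 0.346
```

```bash
python3 -m crank '[[[0.034,0.0012,0.009],[0.006,0,0],0.045],[[0.036,0,0],[0,0,0],0.045],[[0.036,0,0],[0,0,0],0.045],[[0.034,0,0],[0,0,0],0.045],[[0.006,0,0],[0,0,0],0.045],[[0,0,0],[0,0,0],0.045],[[0,0,0],[0,0,0],0.01],[[0,0,0],[0,0,0],0.0]]'
python3 -m crank '[[[0,0,0],[0,0,0],0.0],[[0,0,0],[0,0,0],0.0],[[0,0,0],[0,0,0],0.0],[[-0.005,0,0],[0,0,0],0.0],[[-0.03,0,0],[0,0,0],0.0],[[-0.035,0,0],[0,0,0],0.0],[[-0.035,0,0],[0,0,0],0.0],[[0,0,0],[0,0,0],0.0]]'
python3 - <<'E'
from h import *
import pickle
o=ctrl.get_obs(); d=vision.get_image("wrist"); pickle.dump((o,d),open("w10.pkl","wb"))
plan([517.6,-204.2,105],.164)
cv2.imwrite("pics/w10z.png",cv2.resize(d["img"][40:340,130:430],None,fx=2,fy=2,interpolation=cv2.INTER_CUBIC))
E
```

```text
t: 15.37
ee_pos: [433.5, 154.0, 3.9]
orientation: [0.009, 1.57, -0.009]
ft_force: [-0.3, 0.2, -0.4]
width: 35.2
t: 16.03
ee_pos: [436.4, 155.0, 113.8]
orientation: [0.011, 1.562, -0.006]
ft_force: [1.4, 0.9, -0.3]
width: 11.2
t16.08 pos [435.5 154.7 111.6] q [ 0.316  0.365  2.063  0.     0.707 -1.244] F [ 0.7  0.1 -1.4] w11.8
 shift tool now mm [   6.4 -358.    86. ]  | turn rad [ 2.967 -0.003 -0.011]  | shift in final axes [  6.6 367.5 -22.4]
 yaw now 3.131 az 0.341
```

View pics/w10z.png

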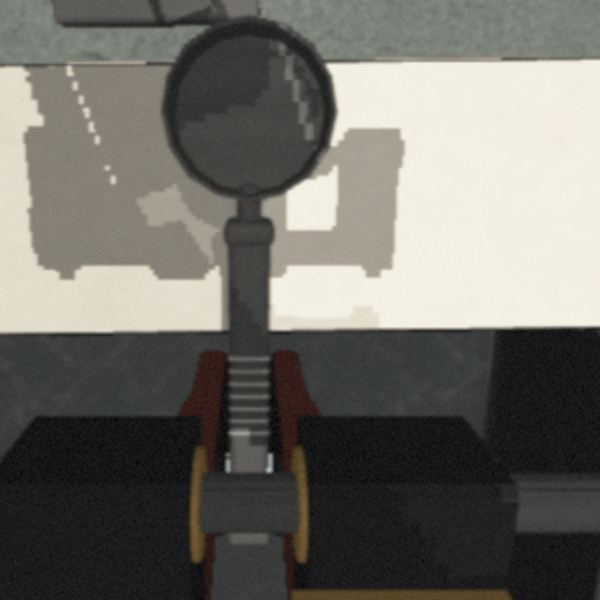

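```bash
python3 -m crank '[[[0,-0.0358,0.0086],[0,0,0],0.0],[[0,-0.0358,0.0086],[0,0,0],0.0],[[0,-0.0358,0.0086],[0,0,0],0.0],[[0,-0.0358,0.0086],[0,0,0],0.0],[[0,-0.0358,0.0086],[0,0,0],0.0],[[0,-0.0358,0.0086],[0,0,0],0.0],[[0,-0.0358,0.0086],[0,0,0],0.0],[[0,-0.0358,0.0086],[0,0,0],0.0]]'
python3 -m crank '[[[0,-0.0358,0.0086],[0,0,0],0.0],[[0,-0.0358,0.0086],[0,0,0],0.0],[[0,0,0],[0.12,0,0],0.0],[[0,0,0],[0.124,0,0],0.0],[[0,0,0],[0.124,0,0],0.0],[[0,0,0],[0.124,0,0],0.0],[[0,0,0],[0.124,0,0],0.0],[[0,0,0],[0.124,0,0],0.0]]'
python3 -m crank '[[[0,0,0],[0.124,0,0],0.0],[[0,0,0],[0.124,0,0],0.0],[[0,0,0],[0.124,0,0],0.0],[[0,0,0],[0.124,0,0],0.0],[[0,0,0],[0.124,0,0],0.0],[[0,0,0],[0.124,0,0],0.0],[[0,0,0],[0.124,0,0],0.0],[[0,0,0],[0.124,0,0],0.0]]'
python3 -m crank '[[[0,0,0],[0.124,0,0],0.0],[[0,0,0],[0.124,0,0],0.0],[[0,0,0],[0.124,0,0],0.0],[[0,0,0],[0.124,0,0],0.0],[[0,0,0],[0.124,0,0],0.0],[[0,0,0],[0.124,0,0],0.0],[[0,0,0],[0.124,0,0],0.0],[[0,0,0],[0.124,0,0],0.0]]'
python3 -m crank '[[[0,0,0],[0.124,0,0],0.0],[[0,0,0],[0.119,0,0],0.0],[[0,0,0],[0,0,0],0.0],[[0,0,0],[0,0,0],0.0],[[0,0,0],[0,0,0],0.0],[[0,0,0],[0,0,0],0.0],[[0,0,0],[0,0,0],0.0],[[0,0,0],[0,0,0],0.0]]'
python3 - <<'E'
from h import *
import pickle
o=ctrl.get_obs(); d=vision.get_image("wrist"); pickle.dump((o,d),open("w11.pkl","wb"))
plan([518.3,-204.1,47],.164)
cv2.imwrite("pics/w11z.png",cv2.resize(d["img"][40:340,80:430],None,fx=2,fy=2,interpolation=cv2.INTER_CUBIC))
E
```

```text
t: 16.75
ee_pos: [498.0, -134.9, 107.1]
orientation: [0.009, 1.573, -0.008]
ft_force: [0.7, 1.1, -1.0]
width: 11.4
t: 17.42
ee_pos: [514.2, -204.7, 106.9]
orientation: [0.592, 1.491, -0.592]
ft_force: [0.1, 0.2, -1.1]
width: 11.7
t: 18.08
ee_pos: [514.3, -204.6, 106.9]
orientation: [1.339, 1.122, -1.341]
ft_force: [0.7, 0.1, -1.4]
width: 11.5
t: 18.75
ee_pos: [514.3, -204.6, 106.9]
orientation: [2.0, 0.408, -2.004]
ft_force: [-0.8, 0.0, -0.5]
width: 11.4
t: 19.42
ee_pos: [515.2, -205.0, 108.2]
orientation: [2.135, 0.176, -2.136]
ft_force: [-0.1, -0.1, -1.2]
width: 11.4
t19.47 pos [ 515.2 -205.   108.2] q [-0.4    0.481  1.861  0.     0.799  1.006] F [-0.1 -0.  -0.6] w11.7
 shift tool now mm [61.2 -0.4 -3.2]  | turn rad [0.001 0.    0.   ]  | shift in final axes [61.2 -0.4 -3.2]
 yaw now 0.165 az -0.379
```

View pics/w11z.png

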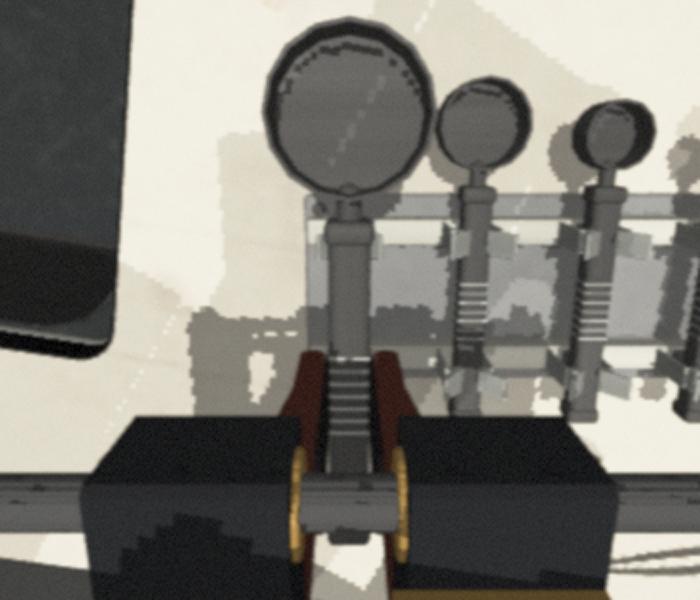

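```bash
python3 -m crank '[[[0.015,0,-0.0032],[0,0,0],0.0],[[0.02,0,0],[0,0,0],0.0],[[0.018,0,0],[0,0,0],0.0],[[0.008,0,0],[0,0,0],0.0],[[0,0,0],[0,0,0],0.0],[[0.003,0,0],[0,0,0],0.0],[[0.003,0,0],[0,0,0],0.0],[[0.003,0,0],[0,0,0],0.0]]'
python3 -m crank '[[[0.003,0,0],[0,0,0],0.0],[[0.003,0,0],[0,0,0],0.0],[[0.002,0,0],[0,0,0],0.0],[[0.002,0,0],[0,0,0],0.0],[[0,0,0],[0,0,0],0.0],[[0,0,0],[0,0,0],0.0],[[0,0,0],[0,0,0],0.0],[[0,0,0],[0,0,0],0.0]]'
python3 -c "
from h import *
plan([518.3,-204.1,32],.164)"
```

```text
t: 20.13
ee_pos: [519.1, -204.7, 39.0]
orientation: [2.137, 0.175, -2.134]
ft_force: [0.6, -0.2, 1.4]
width: 11.3
t: 20.8
ee_pos: [519.8, -204.5, 32.0]
orientation: [2.139, 0.174, -2.133]
ft_force: [-7.5, 5.8, 38.3]
width: 11.6
t20.80 pos [ 519.8 -204.5   32. ] q [-3.960e-01  6.120e-01  1.874e+00  1.000e-03  6.520e-01  1.010e+00] F [-7.5  5.8 38.3] w11.6
 shift tool now mm [-0.  -0.7  1.4]  | turn rad [-0.    -0.003 -0.001]  | shift in final axes [-0.  -0.7  1.4]
 yaw now 0.164 az -0.375
```

```bash
python3 -m crank '[[[0,0,0],[0,0,0],0.02],[[0,0,0],[0,0,0],0.025],[[0,0,0],[0,0,0],0.025],[[-0.02,0,0],[0,0,0],0.025],[[-0.035,0,0],[0,0,0],0.025],[[-0.035,0,0.02],[0,0,0],0.025],[[0,0,0.035],[0,0,0],0.025],[[0,0,0],[0,0,0],0.025]]'
python3 - <<'E'
from h import *
import pickle
o=ctrl.get_obs();d=vision.get_image("wrist");pickle.dump((o,d),open("w12.pkl","wb"))
e=vision.get_image("scene")
plan([414,382,150],3.376)
cv2.imwrite("pics/w12z.png",cv2.resize(d["img"][0:250,80:430],None,fx=2.2,fy=2.2,interpolation=cv2.INTER_CUBIC))
cv2.imwrite("pics/s12z.png",cv2.resize(e["img"][130:220,280:390],None,fx=6,fy=6,interpolation=cv2.INTER_CUBIC))
E
```

```text
t: 21.47
ee_pos: [459.8, -213.2, 118.9]
orientation: [2.134, 0.176, -2.139]
ft_force: [-1.4, 0.7, -1.2]
width: 24.9
t21.57 pos [ 463.3 -213.5  118.2] q [-0.455  0.413  1.953  0.     0.776  0.953] F [ 0.3 -0.7  0.4] w24.9
 shift tool now mm [ -31.6 -595.6  -47.7]  | turn rad [ 3.07e+00  1.00e-03 -1.00e-03]  | shift in final axes [-31.8 590.7  90.4]
 yaw now 0.162 az -0.432
```

View pics/w12z.png

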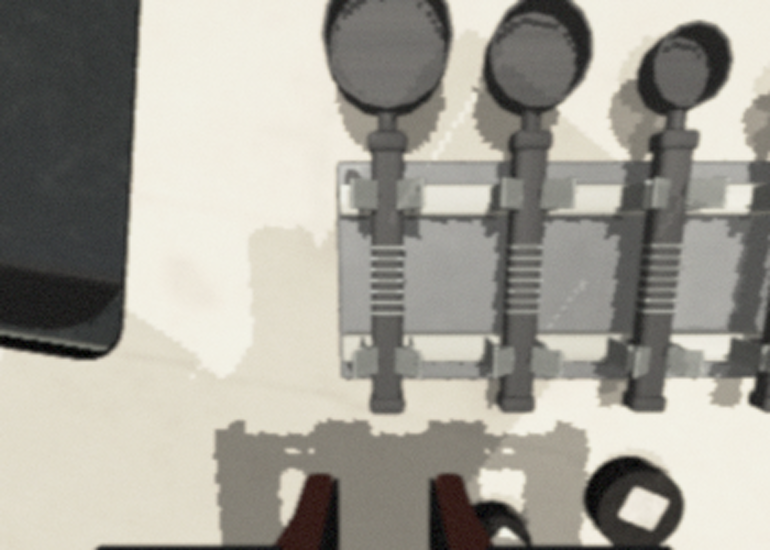

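View pics/s12z.png

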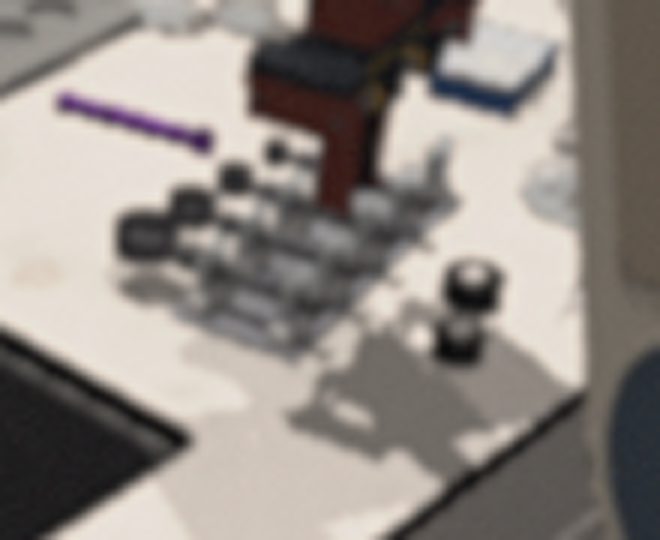

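```bash
python3 - <<'E'
from h import *
t=vision.get_image("top")
p=atz(t,(124.8,251.4),13);e=atz(t,(121.7,231.5),13);c=atz(t,(130,272.5),13)
print(p,e,c,np.arctan2(*(c-e)[1::-1])+2*np.pi)
plan([p[0],p[1],150],3.376)
E
```

```text
[411.10248738 382.58684125  13.        ] [464.42599583 394.51650191  13.        ] [355.49966051 365.0665753   13.        ] 3.4056451521224504
t21.62 pos [ 464.2 -213.6  118. ] q [-0.455  0.414  1.952  0.     0.776  0.953] F [ 0.2  0.4 -0.1] w25.4
 shift tool now mm [ -31.9 -596.9  -44.3]  | turn rad [3.07 0.   0.  ]  | shift in final axes [-32.  592.2  86.8]
 yaw now 0.163 az -0.431
```

```bash
python3 -m crank '[[[-0.002,-0.0398,-0.003],[0,0,0],0.045],[[-0.002,-0.0398,-0.003],[0,0,0],0.045],[[-0.002,-0.0398,-0.003],[0,0,0],0.045],[[-0.002,-0.0398,-0.003],[0,0,0],0.045],[[-0.002,-0.0398,-0.003],[0,0,0],0.045],[[-0.002,-0.0398,-0.003],[0,0,0],0.045],[[-0.002,-0.0398,-0.003],[0,0,0],0.045],[[-0.002,-0.0398,-0.003],[0,0,0],0.045]]'
python3 -m crank '[[[-0.002,-0.0398,-0.003],[0,0,0],0.045],[[-0.002,-0.0398,-0.003],[0,0,0],0.045],[[-0.002,-0.0398,-0.003],[0,0,0],0.045],[[-0.002,-0.0398,-0.003],[0,0,0],0.045],[[-0.002,-0.0398,-0.003],[0,0,0],0.045],[[-0.002,-0.0398,-0.003],[0,0,0],0.045],[[-0.002,-0.0398,-0.003],[-0.12,0,0],0.045],[[0,0,0],[-0.124,0,0],0.045]]'
python3 -m crank '[[[0,0,0],[-0.124,0,0],0.045],[[0,0,0],[-0.124,0,0],0.045],[[0,0,0],[-0.124,0,0],0.045],[[0,0,0],[-0.124,0,0],0.045],[[0,0,0],[-0.124,0,0],0.045],[[0,0,0],[-0.124,0,0],0.045],[[0,0,0],[-0.124,0,0],0.045],[[0,0,0],[-0.124,0,0],0.045]]'
python3 -m crank '[[[0,0,0],[-0.124,0,0],0.045],[[0,0,0],[-0.124,0,0],0.045],[[0,0,0],[-0.124,0,0],0.045],[[0,0,0],[-0.124,0,0],0.045],[[0,0,0],[-0.124,0,0],0.045],[[0,0,0],[-0.124,0,0],0.045],[[0,0,0],[-0.124,0,0],0.045],[[0,0,0],[-0.124,0,0],0.045]]'
python3 -m crank '[[[0,0,0],[-0.124,0,0],0.045],[[0,0,0],[-0.124,0,0],0.045],[[0,0,0],[-0.124,0,0],0.045],[[0,0,0],[-0.124,0,0],0.045],[[0,0,0],[-0.124,0,0],0.045],[[0,0,0],[-0.124,0,0],0.045],[[0,0,0],[-0.124,0,0],0.045],[[0,0,0],[-0.124,0,0],0.045]]'
python3 -m crank '[[[0.002,0,0],[0,0,0],0.045],[[0.002,0,0],[0,0,0],0.045],[[0.002,0,0],[0,0,0],0.045],[[0,0,0],[0,0,0],0.045],[[0,0,0],[0,0,0],0.045],[[0,0,0],[0,0,0],0.045],[[0,0,0],[0,0,0],0.045],[[0,0,0],[0,0,0],0.045]]'
python3 - <<'E'
from h import *
import pickle
o=ctrl.get_obs(); d=vision.get_image("wrist"); pickle.dump((o,d),open("w13.pkl","wb"))
plan([411,382,50],3.376)
cv2.imwrite("pics/w13z.png",cv2.resize(d["img"][40:340,130:430],None,fx=2,fy=2,interpolation=cv2.INTER_CUBIC))
E
```

```text
t: 22.28
ee_pos: [436.1, 107.1, 133.7]
orientation: [2.135, 0.176, -2.136]
ft_force: [0.7, -0.8, 0.4]
width: 44.9
t: 22.95
ee_pos: [411.6, 390.7, 148.2]
orientation: [1.996, 0.426, -1.989]
ft_force: [0.5, 0.3, 0.5]
width: 44.5
t: 23.62
ee_pos: [411.3, 383.9, 147.1]
orientation: [1.328, 1.127, -1.33]
ft_force: [0.2, -0.0, -0.5]
width: 45.1
t: 24.28
ee_pos: [411.3, 383.8, 147.1]
orientation: [0.58, 1.492, -0.582]
ft_force: [0.8, 0.2, 0.1]
width: 44.7
t: 24.95
ee_pos: [411.3, 383.8, 147.1]
orientation: [-0.196, 1.563, 0.195]
ft_force: [-0.7, -0.9, 0.1]
width: 44.6
t: 25.62
ee_pos: [411.3, 383.0, 142.4]
orientation: [-0.19, 1.562, 0.19]
ft_force: [0.1, -1.0, 0.6]
width: 45.0
t25.67 pos [411.3 383.  142.4] q [ 0.729  0.438  1.828 -0.     0.875 -1.084] F [ 0.3 -0.4 -0.8] w44.8
 shift tool now mm [92.4 -0.9 -0.5]  | turn rad [ 0.007  0.    -0.   ]  | shift in final axes [92.4 -0.9 -0.5]
 yaw now -2.900 az 0.750
```

View pics/w13z.png

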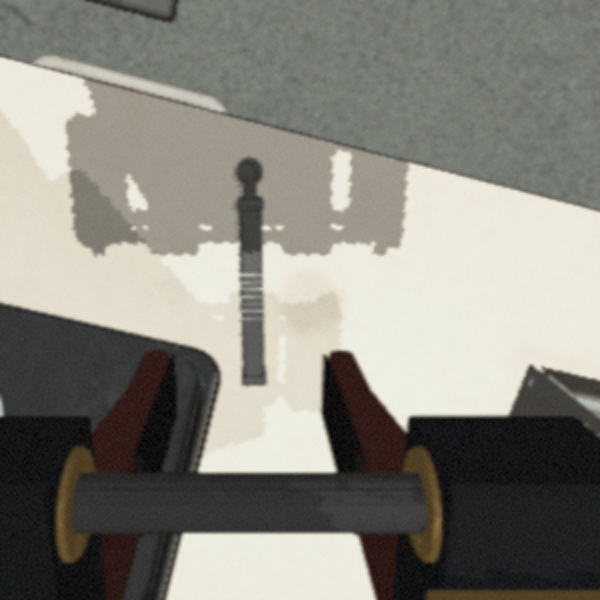

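```bash
python3 - <<'E'
from h import *
import pickle
c=pickle.load(open("w13.pkl","rb")); t=vision.get_image("top")
f=lambda p:(p[0]/2+130-.25,p[1]/2+40-.25)
p,r=tri([ray(c[1],f((252,297)),c[0]),ray(t,(124.8,251.4))]);print(p.round(1),r)
p=atz(c[1],f((252,297)),13,c[0]); q=atz(c[1],f((250.3,202)),13,c[0]);e=atz(c[1],f((254,381)),13,c[0])
y=np.arctan2(*(q-e)[1::-1])+2*np.pi
print(p,y,(q+e)/2,np.linalg.norm(q-e))
plan([p[0],p[1],3],y)
E
```

```text
[413.6 383.8  20. ] [4.11404447877646, 4.114044478776407]
[418.42903515 387.28509277  13.        ] 3.4048318817547116 [417.53064256 387.18906645  13.        ] 99.0050103540911
t25.72 pos [411.3 382.9 142.5] q [ 0.729  0.438  1.828  0.     0.875 -1.084] F [-0.9 -0.  -0.3] w45.1
 shift tool now mm [139.5   2.5   7.9]  | turn rad [-0.021  0.    -0.   ]  | shift in final axes [139.5   2.3   8. ]
 yaw now -2.900 az 0.750
```

```bash
python3 -m crank '[[[0.034,0.0024,0.0075],[-0.021,0,0],0.045],[[0.034,0,0],[0,0,0],0.045],[[0.034,0,0],[0,0,0],0.045],[[0.03,0,0],[0,0,0],0.045],[[0.007,0,0],[0,0,0],0.045],[[0,0,0],[0,0,0],0.045],[[0,0,0],[0,0,0],0.01],[[0,0,0],[0,0,0],0.0]]'
python3 -m crank '[[[0,0,0],[0,0,0],0.0],[[0,0,0],[0,0,0],0.0],[[0,0,0],[0,0,0],0.0],[[-0.005,0,0],[0,0,0],0.0],[[-0.03,0,0],[0,0,0],0.0],[[-0.035,0,0],[0,0,0],0.0],[[-0.035,0,0],[0,0,0],0.0],[[0,0,0],[0,0,0],0.0]]'
python3 - <<'E'
from h import *
import pickle
o=ctrl.get_obs(); d=vision.get_image("wrist"); pickle.dump((o,d),open("w14.pkl","wb"))
plan([552.2,-409.3,105],.164)
cv2.imwrite("pics/w14z.png",cv2.resize(d["img"][40:340,130:430],None,fx=2,fy=2,interpolation=cv2.INTER_CUBIC))
E
```

```text
t: 26.38
ee_pos: [418.4, 387.4, 4.0]
orientation: [-0.206, 1.56, 0.207]
ft_force: [-0.2, 0.3, -0.5]
width: 35.2
t: 27.05
ee_pos: [420.9, 389.7, 114.8]
orientation: [-0.202, 1.553, 0.211]
ft_force: [1.5, 1.2, 0.1]
width: 11.2
t27.10 pos [419.9 388.8 112.2] q [ 0.726  0.494  1.824  0.     0.816 -1.108] F [-0.4 -0.2 -1. ] w11.4
 shift tool now mm [   4.  -805.1  -80. ]  | turn rad [-3.042  0.006  0.01 ]  | shift in final axes [ 7.20e+00  8.09e+02 -2.00e-01]
 yaw now -2.878 az 0.747
```

View pics/w14z.png

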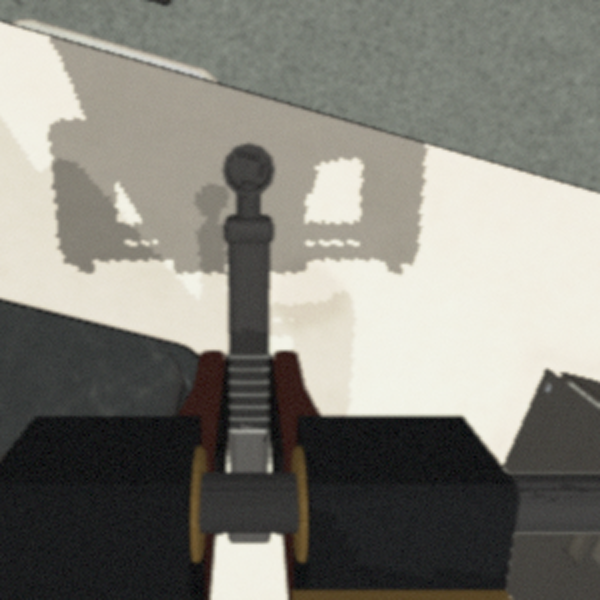

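```bash
python3 -m crank '[[[0,-0.0403,-0.004],[0,0,0],0.0],[[0,-0.0403,-0.004],[0,0,0],0.0],[[0,-0.0403,-0.004],[0,0,0],0.0],[[0,-0.0403,-0.004],[0,0,0],0.0],[[0,-0.0403,-0.004],[0,0,0],0.0],[[0,-0.0403,-0.004],[0,0,0],0.0],[[0,-0.0403,-0.004],[0,0,0],0.0],[[0,-0.0403,-0.004],[0,0,0],0.0]]'
python3 -m crank '[[[0,-0.0403,-0.004],[0,0,0],0.0],[[0,-0.0403,-0.004],[0,0,0],0.0],[[0,-0.0403,-0.004],[0,0,0],0.0],[[0,-0.0403,-0.004],[0,0,0],0.0],[[0,-0.0403,-0.004],[0,0,0],0.0],[[0,-0.0403,-0.004],[0,0,0],0.0],[[0,-0.0403,-0.004],[0,0,0],0.0],[[0,-0.0403,-0.004],[0,0,0],0.0]]'
python3 -m crank '[[[0,-0.0403,-0.004],[0,0,0],0.0],[[0,-0.0403,-0.004],[0,0,0],0.0],[[0,-0.0403,-0.004],[0,0,0],0.0],[[0,-0.0403,-0.004],[0,0,0],0.0],[[0,0,0],[0.124,0,0],0.0],[[0,0,0],[0.124,0,0],0.0],[[0,0,0],[0.124,0,0],0.0],[[0,0,0],[0.124,0,0],0.0]]'
python3 -m crank '[[[0,0,0],[0.124,0,0],0.0],[[0,0,0],[0.124,0,0],0.0],[[0,0,0],[0.124,0,0],0.0],[[0,0,0],[0.124,0,0],0.0],[[0,0,0],[0.124,0,0],0.0],[[0,0,0],[0.124,0,0],0.0],[[0,0,0],[0.124,0,0],0.0],[[0,0,0],[0.124,0,0],0.0]]'
python3 -m crank '[[[0,0,0],[0.124,0,0],0.0],[[0,0,0],[0.124,0,0],0.0],[[0,0,0],[0.124,0,0],0.0],[[0,0,0],[0.124,0,0],0.0],[[0,0,0],[0.124,0,0],0.0],[[0,0,0],[0.124,0,0],0.0],[[0,0,0],[0.124,0,0],0.0],[[0,0,0],[0.124,0,0],0.0]]'
python3 -m crank '[[[0,0,0],[0.124,0,0],0.0],[[0,0,0],[0.124,0,0],0.0],[[0,0,0],[0.124,0,0],0.0],[[0,0,0],[0.124,0,0],0.0],[[0,0,0],[0.124,0,0],0.0],[[0,0,0],[0.124,0,0],0.0],[[0,0,0],[0,0,0],0.0],[[0,0,0],[0,0,0],0.0]]'
python3 - <<'E'
from h import *
import pickle
o=ctrl.get_obs(); d=vision.get_image("wrist"); pickle.dump((o,d),open("w15.pkl","wb"))
plan([552.4,-409.3,47],.164)
cv2.imwrite("pics/w15z.png",cv2.resize(d["img"][40:340,80:430],None,fx=2,fy=2,interpolation=cv2.INTER_CUBIC))
E
```

```text
t: 27.77
ee_pos: [469.9, 65.5, 107.4]
orientation: [-0.207, 1.563, 0.207]
ft_force: [0.8, -0.3, -0.4]
width: 11.6
t: 28.43
ee_pos: [522.9, -253.9, 107.0]
orientation: [-0.205, 1.563, 0.207]
ft_force: [0.7, 1.2, -0.9]
width: 11.3
t: 29.1
ee_pos: [549.2, -411.7, 106.3]
orientation: [0.189, 1.565, -0.187]
ft_force: [0.1, 0.3, -0.7]
width: 11.6
t: 29.77
ee_pos: [549.5, -411.3, 106.6]
orientation: [0.956, 1.354, -0.956]
ft_force: [-0.1, -0.4, 0.3]
width: 11.3
t: 30.43
ee_pos: [549.5, -411.4, 106.6]
orientation: [1.671, 0.829, -1.673]
ft_force: [0.8, 0.3, -0.6]
width: 11.4
t: 31.1
ee_pos: [549.7, -411.5, 107.0]
orientation: [2.124, 0.198, -2.127]
ft_force: [0.6, 0.2, -0.5]
width: 11.6
t31.15 pos [ 549.8 -411.6  107.3] q [-0.66   0.645  1.548 -0.     0.95   0.726] F [-0.1 -0.2 -1.1] w11.7
 shift tool now mm [60.3 -1.7 -3. ]  | turn rad [0.021 0.001 0.001]  | shift in final axes [60.3 -1.9 -2.9]
 yaw now 0.185 az -0.643
```

View pics/w15z.png

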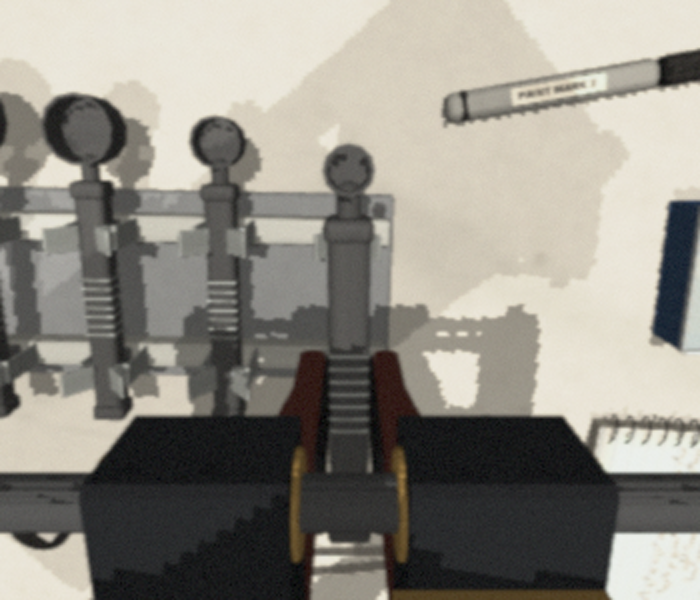

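Residual rotation 0.021 rad and shift (-1.7, -2.8) mm; then down and press.

```bash
python3 -m crank '[[[0.015,-0.0018,-0.0029],[0.021,0,0],0.0],[[0.02,0,0],[0,0,0],0.0],[[0.018,0,0],[0,0,0],0.0],[[0.007,0,0],[0,0,0],0.0],[[0,0,0],[0,0,0],0.0],[[0.003,0,0],[0,0,0],0.0],[[0.003,0,0],[0,0,0],0.0],[[0.003,0,0],[0,0,0],0.0]]'
python3 -c "
from h import *
plan([552.4,-409.3,32],.164)"
python3 -m crank '[[[0.003,0,0],[0,0,0],0.0],[[0.003,0,0],[0,0,0],0.0],[[0.002,0,0],[0,0,0],0.0],[[0.002,0,0],[0,0,0],0.0],[[0,0,0],[0,0,0],0.0],[[0,0,0],[0,0,0],0.0],[[0,0,0],[0,0,0],0.0],[[0,0,0],[0,0,0],0.0]]'
python3 -c "
from h import *
plan([552.4,-409.3,32],.164)"
```

```text
t: 31.82
ee_pos: [553.5, -410.0, 40.1]
orientation: [2.139, 0.171, -2.136]
ft_force: [0.7, 0.5, 2.3]
width: 11.4
t31.82 pos [ 553.5 -410.    40.1] q [-0.655  0.735  1.563  0.     0.842  0.755] F [0.7 0.5 2.3] w11.4
 shift tool now mm [ 8.1 -0.9  0.9]  | turn rad [-0.004 -0.001 -0.001]  | shift in final axes [ 8.1 -0.9  0.9]
 yaw now 0.160 az -0.638
t: 32.48
ee_pos: [553.1, -409.8, 33.8]
orientation: [2.138, 0.171, -2.137]
ft_force: [-10.7, 9.3, 33.9]
width: 11.4
t32.48 pos [ 553.1 -409.8   33.8] q [-0.655  0.744  1.564  0.     0.833  0.756] F [-10.7   9.3  33.9] w11.4
 shift tool now mm [ 1.8 -0.6  0.6]  | turn rad [-0.004 -0.    -0.   ]  | shift in final axes [ 1.8 -0.6  0.6]
 yaw now 0.160 az -0.638
```

```bash
python3 -m crank '[[[0.002,0,0],[0,0,0],0.0],[[0.001,0,0],[0,0,0],0.0],[[0,0,0],[0,0,0],0.0],[[0,0,0],[0,0,0],0.0],[[0,0,0],[0,0,0],0.0],[[0,0,0],[0,0,0],0.0],[[0,0,0],[0,0,0],0.0],[[0,0,0],[0,0,0],0.0]]'
python3 -m crank '[[[0,0,0],[0,0,0],0.02],[[0,0,0],[0,0,0],0.025],[[0,0,0],[0,0,0],0.025],[[-0.02,0,0],[0,0,0],0.025],[[-0.035,0,0],[0,0,0],0.025],[[-0.035,0,0.02],[0,0,0],0.025],[[0,0,0.035],[0,0,0],0.025],[[0,0,0],[0,0,0],0.025]]'
python3 - <<'E'
from h import *
import pickle
o=ctrl.get_obs();d=vision.get_image("wrist");pickle.dump((o,d),open("w16.pkl","wb"))
plan([470,-317,150],.164)
cv2.imwrite("pics/w16z.png",cv2.resize(d["img"][0:250,80:430],None,fx=2.2,fy=2.2,interpolation=cv2.INTER_CUBIC))
E
```

```text
t: 33.15
ee_pos: [553.8, -409.7, 32.3]
orientation: [2.139, 0.171, -2.136]
ft_force: [-12.2, 12.1, 44.1]
width: 11.9
t: 33.82
ee_pos: [495.0, -419.3, 117.4]
orientation: [2.138, 0.169, -2.14]
ft_force: [-0.7, 0.1, -0.7]
width: 25.1
t33.87 pos [ 496.4 -418.8  116.4] q [-0.719  0.585  1.637 -0.     0.92   0.694] F [-0.   0.5 -0.2] w24.4
 shift tool now mm [ -33.5 -104.7   10.1]  | turn rad [-0.006  0.001  0.001]  | shift in final axes [ -33.6 -104.7    9.4]
 yaw now 0.158 az -0.701
```

View pics/w16z.png

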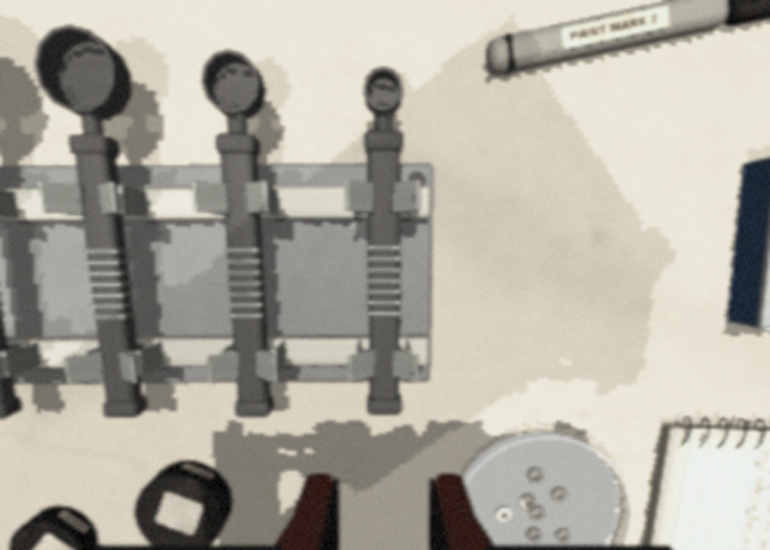

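```bash
python3 -m crank '[[[-0.008,-0.0262,0.004],[0,0,0],0.025],[[-0.008,-0.0262,0.004],[0,0,0],0.025],[[-0.008,-0.0262,0.004],[0,0,0],0.025],[[-0.008,-0.0262,0.004],[0,0,0],0.025],[[0,0,0],[0,0,0],0.025],[[0,0,0],[0,0,0],0.025],[[0,0,0],[0,0,0],0.025],[[0,0,0],[0,0,0],0.025]]'
python3 - <<'E'
from h import *
import pickle
o=ctrl.get_obs();d=vision.get_image("wrist");pickle.dump((o,d),open("w17.pkl","wb"))
cv2.imwrite("pics/w17z.png",cv2.resize(d["img"][20:220,80:430],None,fx=2.2,fy=2.2,interpolation=cv2.INTER_CUBIC))
E
python3 -m crank '[[[0,0,0.025],[0,0,0],0.025],[[0,0,0.025],[0,0,0],0.025],[[0,0,0.025],[0,0,0],0.025],[[0,0,0],[0,0,0],0.025],[[0,0,0],[0,0,0],0.025],[[0,0,0],[0,0,0],0.025],[[0,0,0],[0,0,0],0.025],[[0,0,0],[0,0,0],0.025]]'
python3 - <<'E'
from h import *
import pickle
o=ctrl.get_obs();d=vision.get_image("wrist");pickle.dump((o,d),open("w18.pkl","wb"))
cv2.imwrite("pics/w18z.png",cv2.resize(d["img"][0:200,80:430],None,fx=2.2,fy=2.2,interpolation=cv2.INTER_CUBIC))
d=vision.get_image("top");cv2.imwrite("pics/top18.png",d["img"])
E
```

```text
t: 34.53
ee_pos: [466.7, -318.3, 147.6]
orientation: [2.138, 0.171, -2.139]
ft_force: [-0.0, -0.1, -0.3]
width: 24.9
t: 35.25
ee_pos: [393.0, -329.7, 148.2]
orientation: [2.138, 0.171, -2.137]
ft_force: [-0.5, -0.8, -0.2]
width: 25.5
```

View pics/w17z.png

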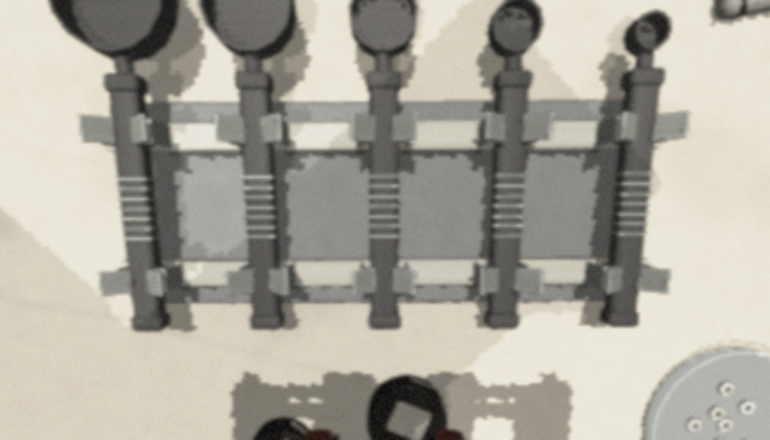

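View pics/w18z.png

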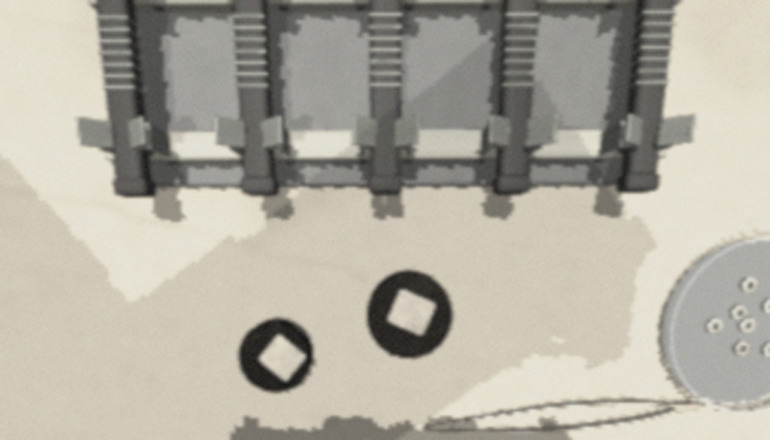

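View pics/top18.png

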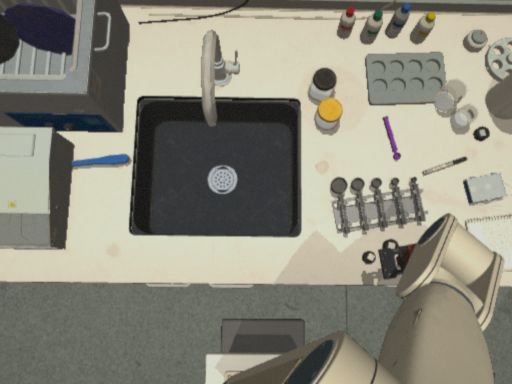

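```bash
python3 - <<'E'
from h import *
import pickle
a=pickle.load(open("w17.pkl","rb"));b=pickle.load(open("w18.pkl","rb"))
f=lambda p,o:(p[0]/2.2+80-.3,p[1]/2.2+o-.3)
for n,p,q in [("44",(135,208),(117,50)),("35",(260,207),(252,50)),("27",(384,207),(386,49)),("20",(508,206),(519,49)),("14",(632,206),(654,49)),
 ("44f",(149,327),(133,192)),("35f",(267,325),(260,190)),("27f",(385,325),(386,190)),("20f",(502,325),(512,189)),("14f",(622,324),(638,188))]:
    x,r=tri([ray(a[1],f(p,20),a[0]),ray(b[1],f(q,0),b[0])]);print(n,x.round(1),np.round(r,1))
E
```

```text
44 [ 518.8 -205.4   44.8] [0.1 0.1]
35 [ 527.3 -256.    43.4] [0.1 0.1]
27 [ 535.5 -306.7   44.7] [0.1 0.1]
20 [ 544.  -357.2   43.4] [0. 0.]
14 [ 552.2 -408.1   43.5] [0.2 0.2]
44f [ 468.4 -212.5   40.3] [0.1 0.1]
35f [ 477.5 -263.8   39.9] [0.1 0.1]
27f [ 485.8 -315.    40. ] [0. 0.]
20f [ 494.2 -365.7   41.5] [0. 0.]
14f [ 502.9 -417.    41.3] [0.6 0.6]
```

```bash
python3 -c "
from workcell import workorder,ctrl
print(workorder.close_job(), ctrl.get_obs()['t'])"
```

```text
the job is handed in; nothing more can be done
the job is handed in; nothing more can be done
```

All three loose scoops are now clipped into the rack, cups to the back and openings up. From left to right the order is 44, 35, 27, 20, 14, and the job was handed in at about 35 s.

- **What I did:** I gripped each scoop at the middle of its handle and turned it about half a turn above the rack. I pressed each down until the force rose to about 30–45 N and then let go. The 35 and 20 were left where they were clipped.
- **Last check:** Measuring from two wrist views, I put the tops of all five handles at 43–45 mm at the middle and 40–42 mm at the front end. The new ones are level with the two already clipped. In the same views the handles are parallel and about 51 mm apart, close to the 52 mm spacing. In the last close views of the rack, the spring clips sit around the new handles as they do on the old ones. I did not measure the rear ends; they only looked level in the picture.
- **Left alone:** In the last top view the purple scoop and the other items look where they were.
- **Disagreement:** For the smallest scoop, the top camera and the wrist camera differed by up to about 6 mm on where it lay. I used the wrist value, and the grasp was centred.

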